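Load a mould kit tray: inserts face up, cases in one column

ROBOT

A 6-joint arm with a two-finger parallel gripper is mounted at the origin on the work surface. World frame = base frame: x ahead of the robot, y to its left, z up, the work surface at z = 0. Lengths are in m, angles in rad, forces in N, time in s.
With the tool pointing down it reaches from about 0.225 to 0.875 m from the base axis. Payload 3.4 kg.
Tool frame: the origin (TCP) lies at the very end of the fingers, on their centre line; the grasp point (between the pads) lies manip.hold_point_z behind it (manip.hold_point_z is the distance from the TCP to the grasp point, in m); x points along the fingers, y is the direction in which the jaws open and shut, and the axes are right-handed (so a half turn about x gives the same grasp; the last joint's range is limited). The gripper opens to 85 mm and grips with 20 to 120 N. Pads are 22 mm wide; open, the fingers measure 114 mm over their backs; the gripper's body (76 mm by 85 mm) begins 54 mm behind the grasp point. The pads swing forward as they close: fully open they stand 13 mm farther back than shut.
Start: joints at [-1.449, 0.276, 1.505, -0, 1.361, -0.121], TCP at [0.138, -0.558, 0.231] pointing down, gripper open.
Joint ranges: [-2.89, 2.89], [-0.75, 2.08], [0.22, 2.7], [-1.18, 4.32], [0.11, 2.71], [-2.7, 2.7]. Speed limits (rad/s): [2.57, 2.57, 3.14, 3.14, 3.14, 3.14].

INTERFACE

Orientations are given as a unit quaternion [w, x, y, z].
In Python, from rig import manip gives the robot as it stands.
- The arm moves only by the tool step_arm, never from a script. Its argument "targets" is a list of rows, each a list of 2 entries, a list of its own where there are three numbers: the shift along the tool's x, y, z in mm, then the turn about the tool's x in degrees. A call has 1 to 20 rows; each row is the pose to reach, as a shift and turn from the pose commanded when the call began, along the tool's axes at that moment; what a row does not reach only later rows make up. A row lasts 1/10 s, in which the tool goes at most 50 mm and 8.59 degrees, less where a joint would pass 70% of its speed; a pose out of reach is approached as far as the arm can. A call with a gripper value outside its range is refused whole. "grip" is the closure, from 0 (fully open) to 1 (shut), set as the call begins (left out, the last holds). The fingers move at their own pace and stop on an object; "grip_force" is the grip in N (left out, the last holds). Time passes only in rows, so rows that repeat a pose let the fingers close. It gives the time, the measured TCP pose, the force and the opening at its end, in the units of the state.
- manip.get_state(): the state, without advancing time (a new reading comes with each control period).
- manip.get_image(name): name is "side" or "top"; returns a dict with "image" (400x640x3 uint8, red, green, blue), "fx", "fy", "cx", "cy" (pixels), "distortion" ([k1, k2, p1, p2, k3] as OpenCV has them; the pictures are not rectified), "pose" (4x4, takes a point from camera to world coordinates). Camera axes: x right, y down, z forward; pixel columns grow to the right and rows downward; lengths in m; the calibration is good to about 2 mm. A picture is of the moment at which its call begins. There is no depth.
- manip.sign_off(): hands the job in, once; it reports no verdict.
Trained networks look in a picture, given as the dict that the camera call returned (one of the last four; its "shot" number tells which), for a name from the list of things; names that differ only in an ending like _2 or _b are one class to them, and where a whole thing is asked for, a point or a joint stands for the part that bears it (a point fixed in the world has none). Each returns a list of dicts, best first, with "confidence" (0 to 1); they miss things now and then, are a little off and sometimes report something else, mostly with a low value. They report only what shows in the picture. A call takes as long as a camera call. They do not tell look-alikes from the thing itself.
- manip.search_frame(picture, thing): "xyz" ([x, y, z] in m, in world coordinates, good to about 4 mm: the middle of the surface that is visible of it).
- manip.regions_of(picture, thing): "region" (400x640 bool, what is visible of it).
The state is a dict: "clock": time; "qpos": joint angles; "qd": joint speeds; "effort": joint torques, N m; "position": TCP position; "ee_rot": TCP orientation; "contact_force": force on the tool from outside, world axes, zero at the start; "moment": the same for the moment, N m; "width": finger opening in m.
Only numpy, scipy, OpenCV 4.12 (cv2) and the standard library are available. Lean on these libraries where they do the work, as an engineer would, in place of code of your own. Each camera call takes 0.05 s, during which the arm holds its last target.

TASK

Load the kit tray that goes to the press with this mould. Lay both cavity inserts flat in the foam pockets, one in each, with the cavity face up, and stack all the closed cases lid up in one square, centred column in the bay between the corner angles, the long cases underneath the short ones. Let go of everything and leave the jar, the hammer and the blue bin where they are.

Things in the scene. Friction and masses are not known exactly. Their poses are not given: they have to be found in the camera images.
- kit_tray: Plywood kit tray fixed to the bench on the right, 300 x 360 mm (x, y), board 12 mm thick, with 18 mm high edge beads. Origin at the centre of its underside. Its -y half holds the case bay, its +y half a grey foam strip with two square pockets side by side along x.
- bay (a point): Centre of the case bay, on the top of the board (12 mm above the bench): a 158 x 68 mm place, long way along the tray's x, marked by a black rubber mat and four aluminium corner angles 10 mm high with the middles of the sides open. The column of cases is built here, length along the tray's x.
- pocket_1 (a point): Centre of the floor of one square foam pocket (12 mm above the bench), 66 x 66 mm, 8 mm deep, sides along the tray's x and y.
- pocket_2 (a point): Centre of the floor of the other pocket, the same; 136 mm from the first along the tray's x.
- case_long_1: Closed hinged black plastic case with a grey panel on its lid and two steel latches on one long side, 150 x 60 x 36 mm (x, y, z). Origin at the centre of its underside, x along its length, z up through the lid. It lies flat, lid up, somewhere on the left half of the bench; about 0.32 kg. It may be absent (None).
- case_long_2: Closed hinged black plastic case with a grey panel on its lid and two steel latches on one long side, 150 x 60 x 36 mm (x, y, z). Origin at the centre of its underside, x along its length, z up through the lid. It lies flat, lid up, somewhere on the left half of the bench; about 0.32 kg. It may be absent (None).
- case_long_3: Closed hinged black plastic case with a grey panel on its lid and two steel latches on one long side, 150 x 60 x 36 mm (x, y, z). Origin at the centre of its underside, x along its length, z up through the lid. It lies flat, lid up, somewhere on the left half of the bench; about 0.32 kg. It may be absent (None).
- case_short_1: Closed hinged black plastic case with a grey panel on its lid and two steel latches on one long side, 105 x 60 x 36 mm (x, y, z). Origin at the centre of its underside, x along its length, z up through the lid. It lies flat, lid up, somewhere on the left half of the bench; about 0.24 kg. It may be absent (None).
- case_short_2: Closed hinged black plastic case with a grey panel on its lid and two steel latches on one long side, 105 x 60 x 36 mm (x, y, z). Origin at the centre of its underside, x along its length, z up through the lid. It lies flat, lid up, somewhere on the left half of the bench; about 0.24 kg. It may be absent (None).
- case_short_3: Closed hinged black plastic case with a grey panel on its lid and two steel latches on one long side, 105 x 60 x 36 mm (x, y, z). Origin at the centre of its underside, x along its length, z up through the lid. It lies flat, lid up, somewhere on the left half of the bench; about 0.24 kg. It may be absent (None).
- insert_1: Aluminium cavity insert, block 60 x 60 x 40 mm, 0.34 kg, origin at its centre. +x points out of the cavity face (60 x 60 mm, with a 36 mm square recess, 14 mm deep, round boss inside), -x out of the plain back with four screw holes; faces at x = +-20 mm, sides at y, z = +-30 mm. It starts standing on a narrow side, z up, x pointing ahead and to the robot's left (yaw 0.2 to 1.3 rad).
- insert_2: Aluminium cavity insert, block 60 x 60 x 40 mm, 0.34 kg, origin at its centre. +x points out of the cavity face (60 x 60 mm, with a 36 mm square recess, 14 mm deep, round boss inside), -x out of the plain back with four screw holes; faces at x = +-20 mm, sides at y, z = +-30 mm. It starts standing on a narrow side, z up, x pointing ahead and to the robot's left (yaw 0.2 to 1.3 rad).
- paste_jar: White jar of hand paste with a black lid, 70 mm across, 85 mm tall, beyond the work; a bystander. Origin at the centre of its underside.
- mallet: Hammer, 220 mm long, lying along y beyond the work; a bystander. Origin under its handle, x along it towards the head.
- parts_bin: Blue open parts bin, 90 x 150 x 60 mm, beyond the tray; a bystander. Origin at the centre of its underside.
Mind the look-alikes: they are no part of the job. Leave any red look-alike of the case_short_3 alone.

How it is judged:
At the end, for the whole second after the job is handed in: Every case that is present is centred on the bay within 9 mm, its length along the tray's x within 0.1 rad, lid up within 0.06 rad, every short case above every long one; each insert lies on the floor of a pocket of its own, within 7 mm of its centre, cavity face up within 0.09 rad; all at rest (horizontal distance between each of case_long_1, case_long_2, case_long_3, case_short_1, case_short_2, case_short_3 and bay below 0.009 m and angle between the x axis of each of case_long_1, case_long_2, case_long_3, case_short_1, case_short_2, case_short_3 and the x axis of kit_tray, either way round below 0.1 rad and angle between each of case_long_1, case_long_2, case_long_3, case_short_1, case_short_2, case_short_3's own z axis and vertical below 0.06 rad and linear speed of each of case_long_1, case_long_2, case_long_3, case_short_1, case_short_2, case_short_3, insert_1, insert_2 below 0.02 m/s and z of each of case_short_1, case_short_2, case_short_3 in the frame of case_long_1 above 0.02 m and z of each of case_short_1, case_short_2, case_short_3 in the frame of case_long_2 above 0.02 m and z of each of case_short_1, case_short_2, case_short_3 in the frame of case_long_3 above 0.02 m and ((horizontal distance between insert_1 and pocket_1 below 0.007 m and z of insert_1 in the frame of pocket_1 below 0.0245 m) or (horizontal distance between insert_1 and pocket_2 below 0.007 m and z of insert_1 in the frame of pocket_2 below 0.0245 m)) and angle between each of insert_1, insert_2's own x axis and vertical below 0.09 rad and ((horizontal distance between insert_2 and pocket_1 below 0.007 m and z of insert_2 in the frame of pocket_1 below 0.0245 m) or (horizontal distance between insert_2 and pocket_2 below 0.007 m and z of insert_2 in the frame of pocket_2 below 0.0245 m))); the robot touches nothing.
It fails at once if a bystander (jar, hammer or bin) is moved more than 30 mm (distance of any of paste_jar, mallet, parts_bin from where it was at the start of the episode above 0.03 m).
Of case_long_1, case_long_2, case_long_3, case_short_1, case_short_2, case_short_3 only 4 to 6 are there at a start; the rules pass over those that are not, and their reading is None.
At some moment in a run one of case_short_1, case_short_2, case_short_3 may be knocked a few centimetres aside while the robot is not near it.
Once in a run the grip may slacken for a moment while it holds something.
It also fails if it takes over 210 s, if anything falls off the work surface, if the arm or the gripper's body presses on something with over 40 N, if the wrist force passes 120 N, or if a joint passes its speed limit or range.

## Working session

There is one attempt and no reset: what is moved stays moved. The work goes in short steps, Python scripts to look and compute and a tool call to move; the robot and the scene stay as the last step left them, time stands still between calls to the robot, and variables do not carry over. Pictures are saved under pics/ and viewed, and the job is handed in when it is done.

Besides the shell and the picture viewer there is one more tool, called in YAML: its name, and indented under it one key for each argument. step_arm: Moves the arm, as the interface text tells. Its arguments: {"type":"object","properties":{"targets":{"type":"array"},"grip":{"type":"number"},"grip_force":{"type":"number"}},"required":["targets"]}

```bash
ls; mkdir -p pics; python3 - <<'E'
from rig import manip
import cv2,numpy as np
print(manip.get_state()); print(manip.hold_point_z)
for n in("side","top"):
    p=manip.get_image(n); cv2.imwrite(f"pics/{n}0.png",p["image"][:,:,::-1])
    print(n,p["fx"],p["fy"],p["cx"],p["cy"],p["distortion"],p["pose"],p.get("shot"))
E
```

```text
pics
{'clock': 0.0, 'qpos': array([-1.44899377e+00,  2.76592540e-01,  1.50613056e+00, -2.16460870e-05,
        1.36070773e+00, -1.20986507e-01]), 'qd': array([-0.00174423,  0.0018214 ,  0.0005404 ,  0.00045062, -0.00092628,
       -0.00153493]), 'effort': array([-1.64151159e-03, -4.16775727e+01, -2.45807558e+01, -1.87145524e-04,
        1.11033334e-02,  2.24290687e-06]), 'position': array([ 0.13816594, -0.55760594,  0.23044214]), 'ee_rot': array([-0.08497988, -0.70189475, -0.08627967,  0.70191025]), 'contact_force': array([ 0.09407468, -0.05328771, -0.02475956]), 'moment': array([ 0.03056415, -0.03873844,  0.03006154]), 'width': 0.08553832512632263}
0.0187
side 482.6061302676259 482.6061302676259 322.56580925395946 201.4870399707674 [-0.13183352  0.          0.          0.          0.        ] [[-0.74821572 -0.37470362  0.54751296 -0.27769626]
 [-0.66322426  0.44421471 -0.60233452  0.87617603]
 [-0.01751638 -0.81380003 -0.58088096  0.91413795]
 [ 0.          0.          0.          1.        ]] 1
top 445.0121819051165 445.0121819051165 323.4074298825719 193.7793748200524 [-0.11923033  0.          0.          0.          0.        ] [[-2.31394683e-02 -9.96695439e-01  7.78637651e-02  4.44654878e-01]
 [-9.99700508e-01  2.36890562e-02  6.14195873e-03  6.23326141e-04]
 [-7.96618136e-03 -7.76983238e-02 -9.96945089e-01  1.32406934e+00]
 [ 0.00000000e+00  0.00000000e+00  0.00000000e+00  1.00000000e+00]] 2
```

View pics/top0.png

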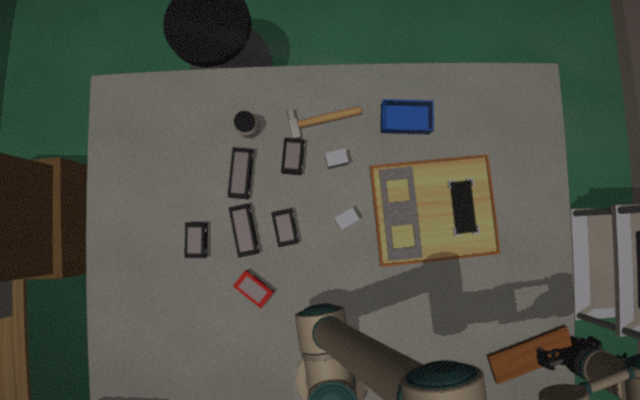

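View pics/side0.png

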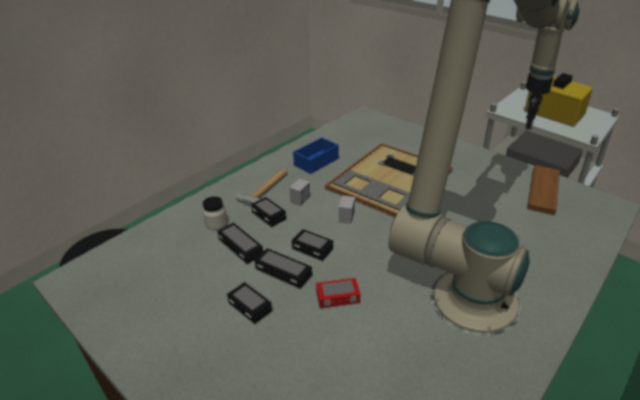

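```bash
cat > h.py <<'E'
from rig import manip
import cv2,numpy as np
from scipy.optimize import minimize
from scipy.spatial.transform import Rotation as R
def proj(p,P):
    T=np.linalg.inv(p["pose"]); K=np.array([[p["fx"],0,p["cx"]],[0,p["fy"],p["cy"]],[0,0,1.]])
    q,_=cv2.projectPoints(np.asarray(P,float).reshape(-1,1,3),cv2.Rodrigues(T[:3,:3])[0],T[:3,3],K,np.array(p["distortion"],float))
    return q.reshape(-1,2)
def unproj(p,uv,z):
    K=np.array([[p["fx"],0,p["cx"]],[0,p["fy"],p["cy"]],[0,0,1.]])
    n=cv2.undistortPoints(np.asarray(uv,float).reshape(-1,1,2),K,np.array(p["distortion"],float)).reshape(-1,2)
    d=np.c_[n,np.ones(len(n))]@p["pose"][:3,:3].T; o=p["pose"][:3,3]
    return o+d*((z-o[2])/d[:,2])[:,None]
def box(x,y,yaw,L,W,z0,H):
    c,s=np.cos(yaw),np.sin(yaw)
    return np.array([[x+c*a*L/2-s*b*W/2,y+s*a*L/2+c*b*W/2,z0+k*H] for a in(-1,1) for b in(-1,1) for k in(0,1)])
def fit(views,x0,L,W,z0,H):
    """views: list of (pic,mask). returns x,y,yaw,iou"""
    S=4
    crops=[]
    for p,m in views:
        ys,xs=np.nonzero(m); a=[max(xs.min()-12,0),max(ys.min()-12,0),xs.max()+13,ys.max()+13]
        mm=cv2.resize(m[a[1]:a[3],a[0]:a[2]].astype(np.float32),None,fx=S,fy=S,interpolation=cv2.INTER_LINEAR)>.5
        crops.append((p,a,mm))
    def cost(v):
        t=0
        for p,a,mm in crops:
            q=(proj(p,box(*v,L,W,z0,H))-[a[0]-.5,a[1]-.5])*S-.5
            hl=cv2.convexHull(q.astype(np.float32)); im=np.zeros(mm.shape,np.uint8)
            cv2.fillConvexPoly(im,np.round(hl*16).astype(np.int32),1,shift=4)
            im=im>0; t+=(im&mm).sum()/max((im|mm).sum(),1)
        return -t/len(crops)
    best=None
    for dy in(0,.15,-.15):
        s=np.array([x0[0],x0[1],x0[2]+dy]); sim=np.vstack([s,s+[.01,0,0],s+[0,.01,0],s+[0,0,.12]])
        r=minimize(cost,s,method="Nelder-Mead",options=dict(initial_simplex=sim,xatol=1e-4,fatol=1e-5,maxiter=400))
        if best is None or r.fun<best.fun: best=r
    return (*best.x,-best.fun)
def yaw0(p,m,z):
    ys,xs=np.nonzero(m); P=unproj(p,np.c_[xs,ys],z)[:,:2]; c=P.mean(0)
    w,v=np.linalg.eigh(np.cov((P-c).T)); return c[0],c[1],np.arctan2(v[1,1],v[0,1])
def toolR():
    return R.from_quat(np.roll(manip.get_state()["ee_rot"],-1)).as_matrix()
def go(x,y,z,jaw=None,off=0):
    """shift in tool mm to world TCP; jaw = world yaw of jaw axis (mod pi); prints turn deg"""
    s=manip.get_state(); M=toolR(); d=M.T@(np.array([x,y,z])-s["position"])*1000
    out=f"shift {d.round(1)}"
    if jaw is not None:
        cur=np.arctan2(M[1,1],M[0,1]); dw=(jaw-cur+np.pi/2)%np.pi-np.pi/2
        out+=f" turn {-np.degrees(dw):.1f} (alt {-np.degrees(dw)+(180 if dw>0 else -180):.1f}) q6 {s['qpos'][5]:.2f}"
    print(out,"z down?",M[:,0].round(3))
def near(r,xy):return np.hypot(r[0]-xy[0],r[1]-xy[1])
def look(name,tag=None,crop=None,s=1):
    p=manip.get_image(name)
    if tag:
        im=p["image"][:,:,::-1]
        if crop: im=im[crop[1]:crop[3],crop[0]:crop[2]]
        if s!=1: im=cv2.resize(im,None,fx=s,fy=s,interpolation=cv2.INTER_CUBIC)
        cv2.imwrite(f"pics/{tag}.png",im)
    return p
E
cat > det.py <<'E'
from h import *
def run(things):
    t=manip.get_image("top"); s=manip.get_image("side")
    out=[]
    for n,(L,W,z0,H) in things.items():
        A=[(r["confidence"],r["region"]) for r in manip.regions_of(t,n)]
        B=[(r["confidence"],r["region"]) for r in manip.regions_of(s,n)]
        for c,m in A:
            if m.sum()<20: continue
            g=yaw0(t,m,z0+H); f=fit([(t,m)],g,L,W,z0,H)
            # match side
            bs=None
            for cb,mb in B:
                q=proj(s,[[f[0],f[1],z0+H/2]])[0]; ys,xs=np.nonzero(mb)
                if len(xs)<20: continue
                d=np.hypot(xs.mean()-q[0],ys.mean()-q[1])
                if d<12 and (bs is None or d<bs[0]): bs=(d,mb)
            f2=fit([(t,m),(s,bs[1])],f[:3],L,W,z0,H) if bs is not None else None
            ys,xs=np.nonzero(m)
            print(n,round(c,2),"px",int(xs.mean()),int(ys.mean()),"top",np.round(f,3),"both",None if f2 is None else np.round(f2,3))
if __name__=="__main__":
    run({"case_long_1":(.15,.06,0,.036),"case_short_1":(.105,.06,0,.036),"insert_1":(.04,.06,0,.06),"kit_tray":(.3,.36,0,.018)})
E
python3 det.py
```

```text
case_long_1 0.98 px 239 172 top [0.615 0.255 3.032 0.942] both [0.616 0.255 3.027 0.913]
case_long_1 0.8 px 243 229 top [ 0.446  0.247 -2.965  0.955] both [ 0.446  0.247 -2.962  0.957]
case_long_1 0.69 px 434 209 top [ 0.441 -0.43   3.556  0.102] both None
case_short_1 0.83 px 195 239 top [0.42  0.389 3.099 0.944] both [0.42  0.39  3.091 0.956]
case_short_1 0.72 px 292 155 top [0.662 0.098 3.04  0.945] both [0.662 0.098 3.022 0.925]
case_short_1 0.72 px 284 227 top [ 0.451  0.124 -2.958  0.959] both [ 0.451  0.124 -2.961  0.954]
case_short_1 0.59 px 253 288 top [0.275 0.218 0.855 0.873] both [0.275 0.219 0.868 0.905]
case_short_1 0.45 px 242 229 top [ 0.436  0.246 -2.941  0.669] both None
insert_1 0.92 px 336 157 top [ 0.65  -0.031  3.348  0.931] both [ 0.65  -0.032  3.354  0.914]
insert_1 0.7 px 346 218 top [ 0.472 -0.055  3.632  0.924] both [ 0.472 -0.055  3.613  0.928]
kit_tray 0.74 px 434 209 top [ 0.493 -0.319  1.877  0.745] both [ 0.508 -0.314  1.34   0.679]
kit_tray 0.3 px 407 116 top [ 0.774 -0.248  1.522  0.392] both None
kit_tray 0.17 px 240 172 top [0.615 0.255 3.008 0.297] both None
```

```bash
python3 - <<'E'
import cv2
t=cv2.imread("pics/top0.png");s=cv2.imread("pics/side0.png")
cv2.imwrite("pics/c1.png",cv2.resize(t[130:320,170:380],None,fx=3.5,fy=3.0,interpolation=cv2.INTER_CUBIC))
cv2.imwrite("pics/c2.png",cv2.resize(s[130:330,190:460],None,fx=2.9,fy=2.9,interpolation=cv2.INTER_CUBIC))
cv2.imwrite("pics/c3.png",cv2.resize(t[145:275,360:510],None,fx=4.5,fy=4.5,interpolation=cv2.INTER_CUBIC))
E
```

```text
(no output)
```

View pics/c1.png

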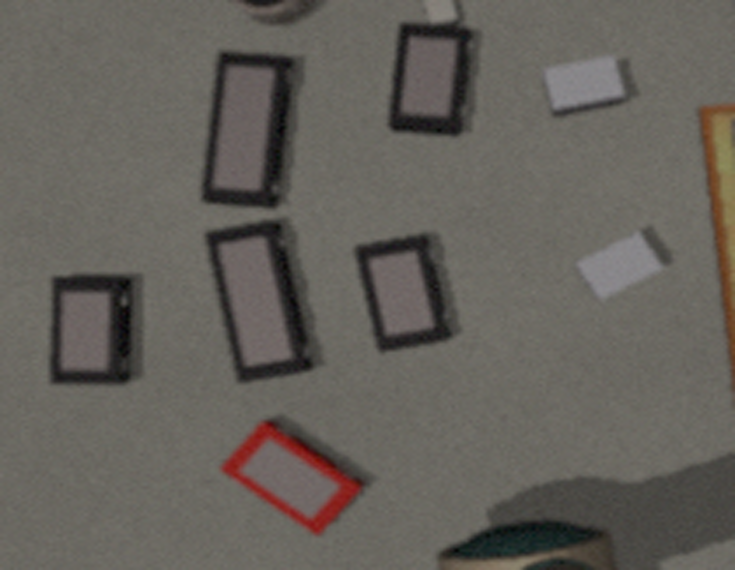

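View pics/c2.png

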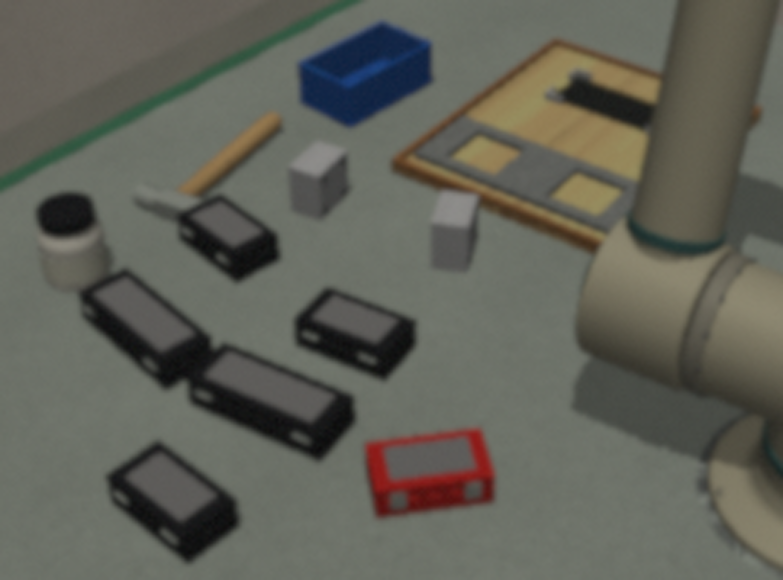

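View pics/c3.png

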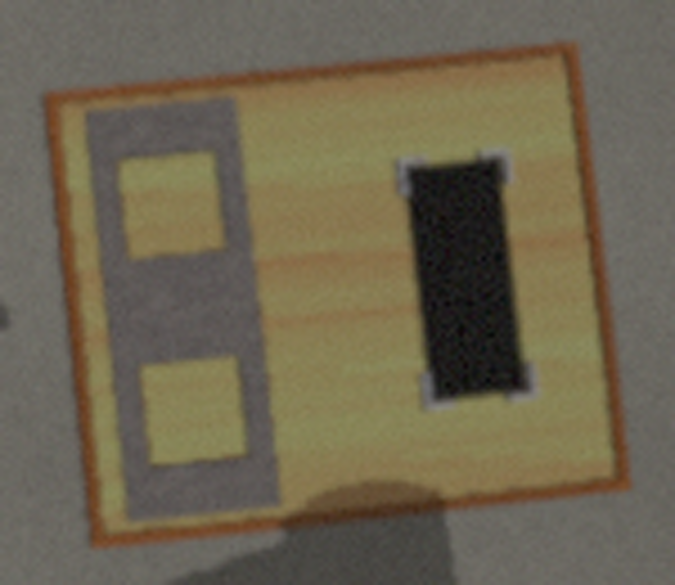

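```bash
cat > tray.py <<'E'
from h import *
p=look("top"); c3=lambda a:np.array(a,float)/4.5+[360,145]-.5+.5/4.5
# outer corners at z=.018 ; pocket corners; mat corners, from hand
for n,z,c in [("tray",.018,[(45,95),(578,45),(632,487),(92,545)]),("pA top",.020,[(118,157),(215,152),(226,250),(128,260)]),("pB top",.020,[(139,366),(238,357),(247,457),(150,466)]),("bay",.013,[(409,169),(500,160),(523,389),(432,399)])]:
    P=unproj(p,c3(c),z)[:,:2]; e=[np.linalg.norm(P[i]-P[(i+1)%4]) for i in range(4)]
    print(n,P.mean(0).round(4),np.round(e,3),"yaw",[round(float(np.arctan2(*(P[i]-P[j])[::-1])),3) for i,j in((0,3),(1,2))])
# colour segmentation
im=p["image"]; hsv=cv2.cvtColor(im,cv2.COLOR_RGB2HSV)
sub=np.zeros(im.shape[:2],np.uint8); 
for n,box_,f in [("pA",(382,176,414,206),lambda a:a[...,1]>70),("pB",(388,222,418,252),lambda a:a[...,1]>70),("bay",(448,176,482,236),lambda a:a[...,2]<60)]:
    a=hsv[box_[1]:box_[3],box_[0]:box_[2]]; m=f(a).astype(np.uint8)
    k,l,st,ce=cv2.connectedComponentsWithStats(m); i=1+np.argmax(st[1:,4])
    ys,xs=np.nonzero(l==i); P=unproj(p,np.c_[xs+box_[0],ys+box_[1]],.016 if n!="bay" else .013)[:,:2]
    r=cv2.minAreaRect(P.astype(np.float32)); print(n,len(xs),P.mean(0).round(4),r)
E
python3 tray.py
```

```text
tray [ 0.4926 -0.3207] [0.36  0.296 0.361 0.295] yaw [0.074, 0.075]
pA top [ 0.5522 -0.2108] [0.064 0.065 0.065 0.068] yaw [0.062, 0.074]
pB top [ 0.4169 -0.2204] [0.065 0.065 0.064 0.065] yaw [0.079, 0.056]
bay [ 0.499  -0.4066] [0.062 0.153 0.062 0.153] yaw [0.058, 0.055]
pA 489 [ 0.5522 -0.2106] ((0.55223548412323, -0.21091896295547485), (0.06602052599191666, 0.06569831073284149), 3.7784392833709717)
pB 499 [ 0.4167 -0.2212] ((0.41673240065574646, -0.22128044068813324), (0.06618506461381912, 0.06529814004898071), 4.15632438659668)
bay 1017 [ 0.4989 -0.4056] ((0.4991568326950073, -0.40586143732070923), (0.15237046778202057, 0.06235206127166748), 4.564075469970703)
```

```bash
python3 - <<'E'
from h import *
y=.47; u=np.array([np.cos(y),np.sin(y)]); c=np.array([.472,-.055])+u*.046
print(c); go(c[0],c[1],.12,y+np.pi/2)
E
```

```text
[ 0.51301214 -0.03416723]
shift [ 111.3 -418.6 -489.8] turn -13.0 (alt 167.0) q6 -0.12 z down? [ 0. -0. -1.]
```

step_arm:
  targets:
    - [[0,-418,-490],-13]
    - [[0,-418,-490],-13]
    - [[0,-418,-490],-13]
    - [[0,-418,-490],-13]
    - [[0,-418,-490],-13]
    - [[0,-418,-490],-13]
    - [[0,-418,-490],-13]
    - [[0,-418,-490],-13]
    - [[0,-418,-490],-13]
    - [[0,-418,-490],-13]
    - [[0,-418,-490],-13]
    - [[0,-418,-490],-13]
    - [[0,-418,-490],-13]
    - [[0,-418,-490],-13]
    - [[111,-418,-490],-13]
    - [[111,-418,-490],-13]
    - [[111,-418,-490],-13]
    - [[111,-418,-490],-13]
    - [[111,-418,-490],-13]
  grip: 1

```text
clock: 2.55
position: [0.5149, -0.0354, 0.1221]
ee_rot: [0.165, 0.689, 0.164, -0.687]
contact_force: [0.0, -0.7, 1.0]
width: -0.0002
```

```bash
python3 - <<'E'
from h import *
y=.47; u=np.array([np.cos(y),np.sin(y)]); c=np.array([.472,-.055])+u*.046
print(toolR().round(2),manip.get_state()["width"]);go(c[0],c[1],.052,y+np.pi/2); go(.472,-.055,.06)
look("top","t1",(220,100,480,280),3)
E
```

```text
[[ 0.    0.45 -0.89]
 [-0.   -0.89 -0.45]
 [-1.    0.   -0.  ]] -0.00019969614981834528
shift [70.1 -2.1  1.3] turn -0.1 (alt 179.9) q6 0.90 z down? [ 0.003 -0.001 -1.   ]
shift [62.  -2.1 47.3] z down? [ 0.003 -0.001 -1.   ]
```

View pics/t1.png

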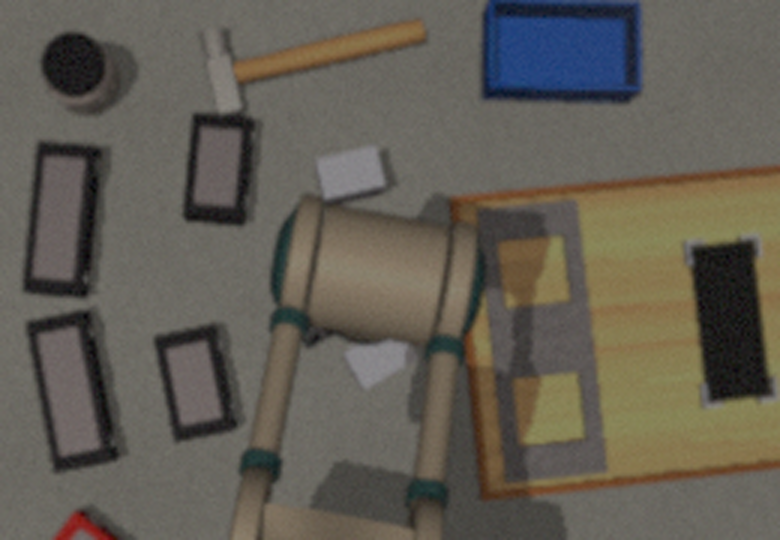

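step_arm:
  targets:
    - [[40,-2,0],0]
    - [[70,-2,0],0]
    - [[70,-2,0],0]
    - [[70,-2,8],0]
    - [[70,-2,14],0]
    - [[69,-2,17],0]
    - [[67,-2,21],0]
    - [[64,-2,25],0]
    - [[61,-2,30],0]
    - [[59,-2,35],0]
    - [[57,-2,40],0]
    - [[56,-2,46],0]
    - [[55,-2,52],0]
    - [[55,-2,58],0]
    - [[55,-2,64],0]
    - [[55,-2,64],0]
    - [[55,-2,64],0]

```text
clock: 4.3
position: [0.4554, -0.0619, 0.0653]
ee_rot: [0.164, 0.688, 0.164, -0.688]
contact_force: [0.2, 0.4, -0.2]
width: 0.0001
```

```bash
python3 - <<'E'
from h import *
look("side","s2",(230,120,460,280),3.4)
E
```

```text
(no output)
```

View pics/s2.png

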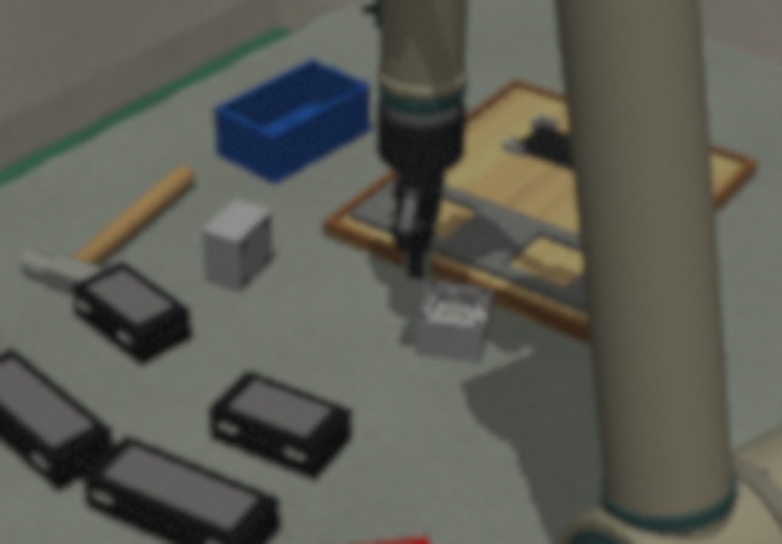

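The picture shows the insert lying flat with its cavity up, at about (452,320) in the crop. I'll do the other insert the same way.

```bash
python3 - <<'E'
from h import *
y=.21; u=np.array([np.cos(y),np.sin(y)]); c=np.array([.650,-.032])+u*.046
print(c); go(c[0],c[1],.122,y+np.pi/2)
E
```

```text
[ 0.69498942 -0.02241084]
shift [ -56.6   73.1 -231.4] turn 14.9 (alt -165.1) q6 0.81 z down? [ 0. -0. -1.]
```

step_arm:
  targets:
    - [[-57,0,0],0]
    - [[-57,0,0],0]
    - [[-57,73,-231],15]
    - [[-57,73,-231],15]
    - [[-57,73,-231],15]
    - [[-57,73,-231],15]
    - [[-57,73,-231],15]
    - [[-57,73,-231],15]
    - [[-57,73,-231],15]
    - [[-57,73,-231],15]
    - [[-57,73,-231],15]

```text
clock: 5.45
position: [0.693, -0.0225, 0.1225]
ee_rot: [-0.073, -0.703, -0.073, 0.704]
contact_force: [-1.1, -0.0, -0.6]
width: -0.0003
```

```bash
python3 - <<'E'
from h import *
y=.21; u=np.array([np.cos(y),np.sin(y)]); c=np.array([.650,-.032])+u*.046
go(c[0],c[1],.052,y+np.pi/2)
E
```

```text
shift [70.5  0.3 -2. ] turn -0.1 (alt 179.9) q6 1.23 z down? [-0.001 -0.    -1.   ]
```

step_arm:
  targets:
    - [[40,0,0],0]
    - [[70,0,0],0]
    - [[70,0,0],0]
    - [[70,0,6],0]
    - [[70,0,11],0]
    - [[69,0,15],0]
    - [[67,0,19],0]
    - [[64,0,23],0]
    - [[61,0,28],0]
    - [[59,0,33],0]
    - [[57,0,38],0]
    - [[56,0,44],0]
    - [[55,0,50],0]
    - [[55,0,56],0]
    - [[55,0,62],0]
    - [[55,0,62],0]
    - [[55,0,62],0]
    - [[0,0,62],0]
    - [[0,0,62],0]
    - [[0,0,62],0]

```text
clock: 7.45
position: [0.6355, -0.0353, 0.1244]
ee_rot: [0.074, 0.705, 0.073, -0.702]
contact_force: [0.0, 0.2, -0.2]
width: -0.0004
```

```bash
python3 - <<'E'
from h import *
look("side","s3",(230,120,460,280),3.4)
look("top","t3",(220,100,480,280),3)
E
```

```text
(no output)
```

View pics/s3.png

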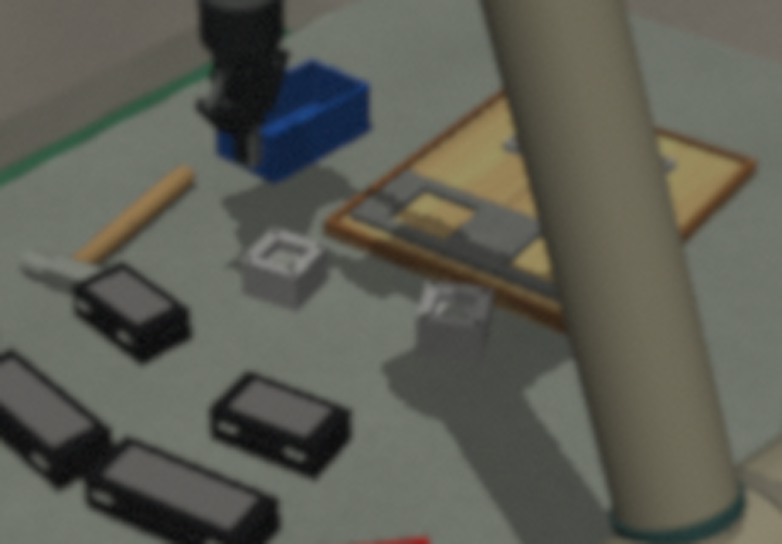

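View pics/t3.png

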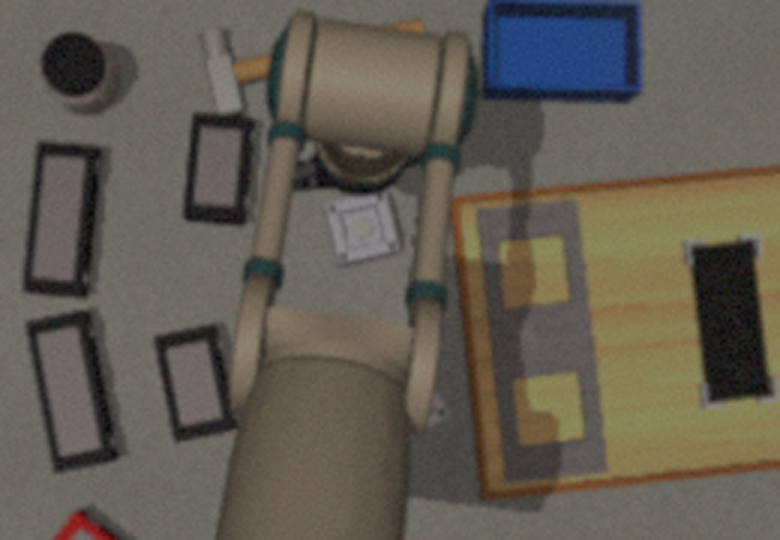

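```bash
cat > ins.py <<'E'
from h import *
import sys
def ins(y0):
    t=manip.get_image("top"); s=manip.get_image("side")
    B=manip.regions_of(s,"insert_1")
    for r in manip.regions_of(t,"insert_1"):
        m=r["region"]
        if m.sum()<100: print("small",m.sum());continue
        g=yaw0(t,m,.04); f=fit([(t,m)],(g[0],g[1],y0),.06,.06,0,.04)
        q=proj(s,[[f[0],f[1],.02]])[0]; f2=None
        for b in B:
            ys,xs=np.nonzero(b["region"])
            if len(xs)>50 and np.hypot(xs.mean()-q[0],ys.mean()-q[1])<12: f2=fit([(t,m),(s,b["region"])],f[:3],.06,.06,0,.04)
        print(r["confidence"],m.sum(),np.round(f,3),None if f2 is None else np.round(f2,3))
ins(float(sys.argv[1]))
E
python3 ins.py .21
```

```text
0.57 440 [ 0.596 -0.042  0.172  0.916] [ 0.597 -0.042  0.189  0.922]
small 29
```

```bash
python3 - <<'E'
from h import *
go(.597,-.042,.010,.19+np.pi/2)
E
```

```text
shift [111.   -0.5  36.4] turn 1.0 (alt -179.0) q6 1.20 z down? [-0.003  0.    -1.   ]
```

step_arm:
  targets:
    - [[0,0,37],1]
    - [[0,0,37],1]
    - [[0,0,37],1]
    - [[0,0,37],1]
    - [[40,0,37],1]
    - [[75,0,37],1]
    - [[100,0,37],1]
    - [[110,0,37],1]
    - [[110,0,37],1]
    - [[110,0,37],1]
  grip: 0
  grip_force: 60

```text
clock: 8.75
position: [0.599, -0.0429, 0.0131]
ee_rot: [0.068, 0.705, 0.067, -0.703]
contact_force: [0.9, -0.6, 1.0]
width: 0.0859
```

```bash
python3 - <<'E'
from h import *
go(.597,-.042,.010,.19+np.pi/2)
look("side","s4",(230,120,460,280),3.4)
E
```

```text
shift [ 3.1 -1.3  1.8] turn 0.0 (alt -180.0) q6 1.19 z down? [ 0.002 -0.    -1.   ]
```

View pics/s4.png

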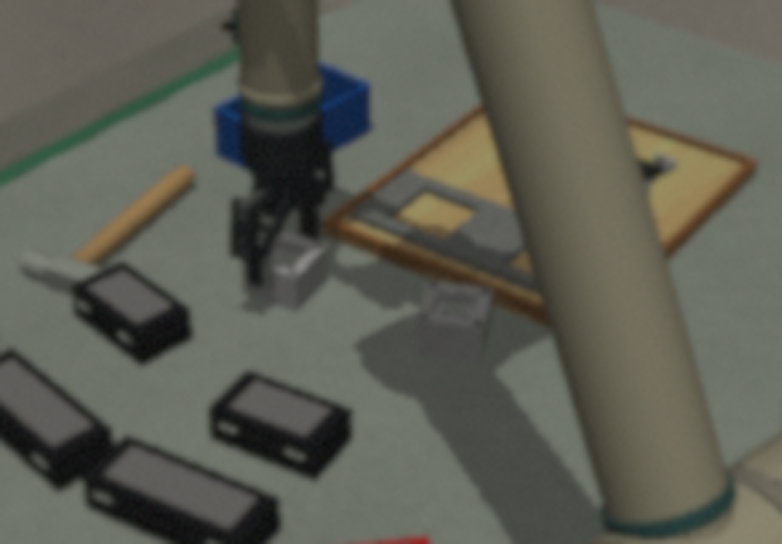

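step_arm:
  targets:
    - [[2,-1,2],0]
    - [[2,-1,2],0]
    - [[2,-1,2],0]

```text
clock: 9.1
position: [0.5956, -0.0422, 0.011]
ee_rot: [0.067, 0.704, 0.067, -0.704]
contact_force: [0.6, 0.3, -0.3]
width: 0.0855
```

step_arm:
  targets:
    - [[0,0,0],0]
    - [[0,0,0],0]
    - [[0,0,0],0]
    - [[0,0,0],0]
    - [[0,0,0],0]
    - [[0,0,0],0]
    - [[0,0,0],0]
    - [[0,0,0],0]
  grip: 1

```text
clock: 9.9
position: [0.5957, -0.0421, 0.0109]
ee_rot: [0.067, 0.704, 0.067, -0.704]
contact_force: [-0.5, 1.1, 4.4]
width: 0.0591
```

step_arm:
  targets:
    - [[-20,0,0],0]
    - [[-60,0,0],0]
    - [[-90,0,0],0]
    - [[-90,0,0],0]
    - [[-90,0,0],0]

```text
clock: 10.4
position: [0.5947, -0.0421, 0.0994]
ee_rot: [-0.067, -0.703, -0.067, 0.704]
contact_force: [-0.6, 0.4, -4.7]
width: 0.0594
```

```bash
python3 - <<'E'
from h import *
go(.552,-.211,.10,.074+np.pi/2)
E
```

```text
shift [ -0.6 157.7  73.9] turn 6.7 (alt -173.3) q6 1.19 z down? [-0.001 -0.    -1.   ]
```

step_arm:
  targets:
    - [[0,158,75],6.7]
    - [[0,158,75],6.7]
    - [[0,158,75],6.7]
    - [[0,158,75],6.7]
    - [[0,158,75],6.7]
    - [[0,158,75],6.7]
    - [[0,158,75],6.7]
    - [[0,158,75],6.7]

```text
clock: 11.2
position: [0.5514, -0.2101, 0.0994]
ee_rot: [-0.026, -0.706, -0.027, 0.707]
contact_force: [0.2, 0.3, -4.9]
width: 0.0589
```

```bash
python3 - <<'E'
from h import *
for i in range(2): 
  go(.551,-.211,.023,.074+np.pi/2)
  look("side","s5",(250,100,480,260),3.4)
look("top","t5",(330,130,510,280),4)
E
```

```text
shift [76.4  1.   0.4] turn 0.1 (alt -179.9) q6 1.01 z down? [-0.001  0.001 -1.   ]
shift [76.7  0.8  0.6] turn 0.1 (alt -179.9) q6 1.01 z down? [-0.001  0.001 -1.   ]
```

View pics/s5.png

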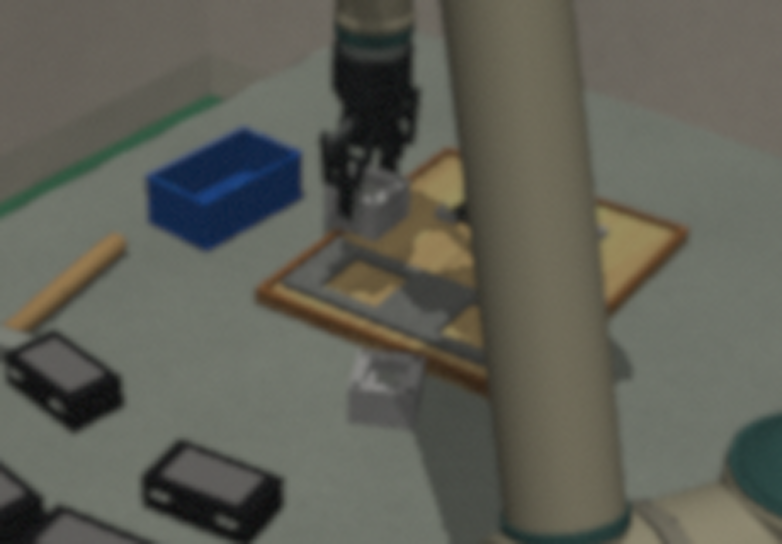

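Still held level. Lowering slowly into the pocket.

step_arm:
  targets:
    - [[30,1,0],0]
    - [[55,1,0],0]
    - [[66,1,0],0]
    - [[70,1,0],0]
    - [[73,1,0],0]
    - [[75,1,0],0]
    - [[76,1,0],0]
    - [[76,1,0],0]
    - [[76,1,0],0]

```text
clock: 12.25
position: [0.5522, -0.2125, 0.0249]
ee_rot: [0.026, 0.707, 0.026, -0.706]
contact_force: [-0.3, 2.5, -4.3]
width: 0.059
```

```bash
python3 - <<'E'
from h import *
look("side","s6",(250,100,480,260),3.4)
print(manip.get_state()["contact_force"],manip.get_state()["position"])
E
```

```text
[ 0.14187727  1.45184561 -3.3602106 ] [ 0.55213294 -0.2125206   0.02479883]
```

View pics/s6.png

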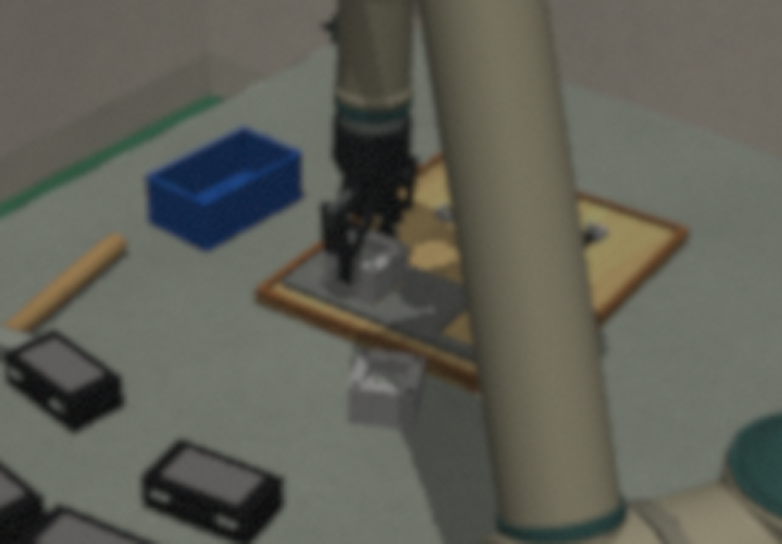

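step_arm:
  targets:
    - [[1,0,0],0]
    - [[2,0,0],0]
    - [[3,0,0],0]
    - [[3,0,0],0]

```text
clock: 12.7
position: [0.5518, -0.2126, 0.0229]
ee_rot: [0.026, 0.707, 0.026, -0.706]
contact_force: [-2.9, 2.1, 5.7]
width: 0.0592
```

Floor contact. Release, retract, and look.

step_arm:
  targets:
    - [[0,0,0],0]
    - [[0,0,0],0]
    - [[0,0,0],0]
    - [[0,0,0],0]
    - [[0,0,0],0]
    - [[-40,0,0],0]
    - [[-80,0,0],0]
    - [[-120,0,0],0]
    - [[-120,0,100],0]
    - [[-120,0,150],0]
    - [[-120,0,200],0]
    - [[-120,0,250],0]
    - [[-120,0,250],0]
  grip: 0

```text
clock: 14.0
position: [0.3006, -0.2307, 0.1413]
ee_rot: [-0.027, -0.707, -0.026, 0.707]
contact_force: [-1.2, -1.1, -0.1]
width: 0.0851
```

```bash
python3 - <<'E'
from h import *
look("side","s7",(250,100,480,260),3.4)
look("top","t7",(330,130,510,280),4)
E
python3 ins.py .47
```

```text
0.93 469 [ 0.556 -0.216  0.073  0.944] [ 0.557 -0.217  0.088  0.849]
0.73 432 [ 0.428 -0.08   0.497  0.936] [ 0.427 -0.08   0.459  0.931]
```

View pics/t7.png

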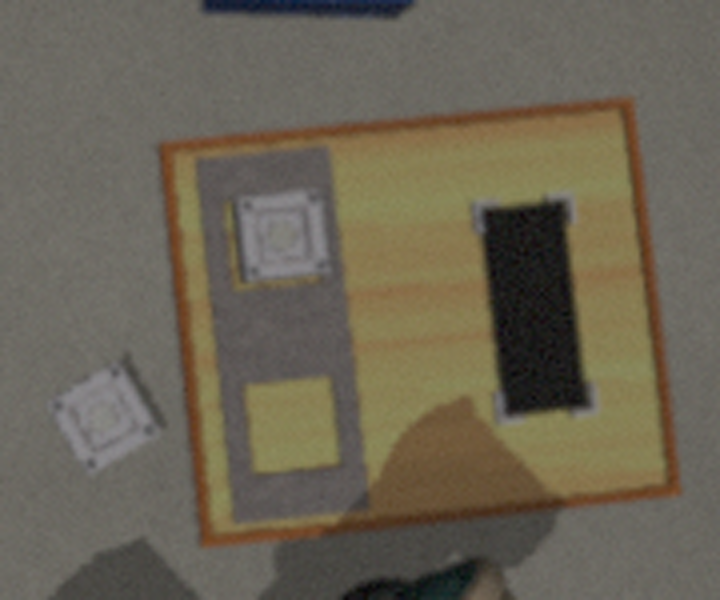

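View pics/s7.png

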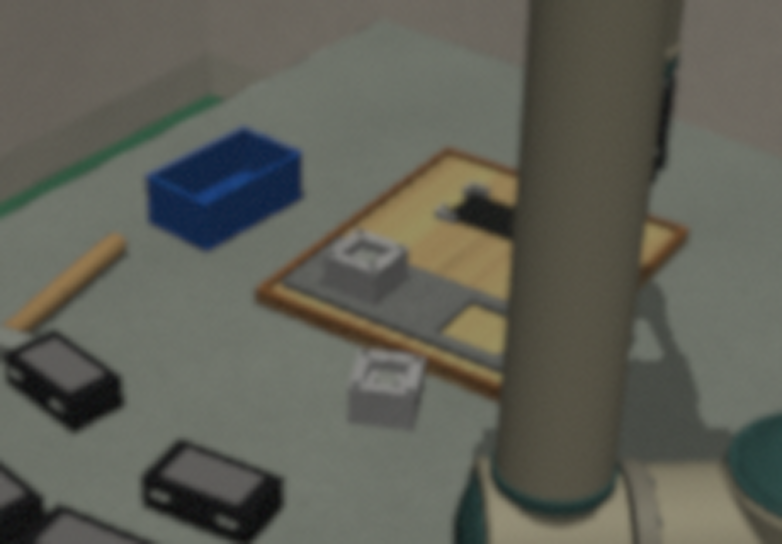

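```bash
cat > zfit.py <<'E'
from h import *
import sys
t=manip.get_image("top"); s=manip.get_image("side")
A=manip.regions_of(t,"insert_1");B=manip.regions_of(s,"insert_1")
def cl(L,p,P):
    q=proj(p,[P])[0]; best=None
    for r in L:
        ys,xs=np.nonzero(r["region"])
        if len(xs)<50: continue
        d=np.hypot(xs.mean()-q[0],ys.mean()-q[1])
        if d<12 and (best is None or d<best[0]): best=(d,r["region"])
    return None if best is None else best[1]
for P in ((.552,-.211,.03),(.4168,-.221,.03)):
    a=cl(A,t,P);b=cl(B,s,P)
    if a is None: print(P,"none");continue
    v=[(t,a)]+([(s,b)] if b is not None else [])
    for z in ((.004,.008,.012,.016,.02) if b is not None else (.012,)):
        print(P,len(v),z,np.round(fit(v,(P[0],P[1],.074),.06,.06,z,.04),4))
E
python3 zfit.py
```

```text
(0.552, -0.211, 0.03) 2 0.004 [ 0.556  -0.216   0.0774  0.863 ]
(0.552, -0.211, 0.03) 2 0.008 [ 0.5556 -0.2154  0.0868  0.9036]
(0.552, -0.211, 0.03) 2 0.012 [ 0.5552 -0.2149  0.0793  0.9367]
(0.552, -0.211, 0.03) 2 0.016 [ 0.554  -0.2136  0.0749  0.934 ]
(0.552, -0.211, 0.03) 2 0.02 [ 0.5533 -0.2122  0.0724  0.9007]
(0.4168, -0.221, 0.03) none
```

```bash
python3 - <<'E'
from h import *
go(.5545,-.2135,.026,.074+np.pi/2)
E
```

```text
shift [ 115.2    1.4 -251.6] turn 0.1 (alt -179.9) q6 0.66 z down? [ 0. -0. -1.]
```

step_arm:
  targets:
    - [[0,1,-251],0]
    - [[0,1,-251],0]
    - [[0,1,-251],0]
    - [[0,1,-251],0]
    - [[0,1,-251],0]
    - [[0,1,-251],0]
    - [[0,1,-251],0]
    - [[40,1,-251],0]
    - [[80,1,-251],0]
    - [[105,1,-251],0]
    - [[114,1,-251],0]
    - [[114,1,-251],0]
    - [[114,1,-251],0]

```text
clock: 15.8
position: [0.5533, -0.214, 0.0286]
ee_rot: [0.026, 0.707, 0.025, -0.706]
contact_force: [0.2, 0.2, 0.4]
width: 0.0853
```

step_arm:
  targets:
    - [[0,0,0],0]
    - [[0,0,0],0]
    - [[0,0,0],0]
    - [[0,0,0],0]
    - [[0,0,0],0]
    - [[0,0,0],0]
    - [[0,0,0],0]
    - [[0,0,0],0]
  grip: 1

```text
clock: 16.6
position: [0.5537, -0.2125, 0.0293]
ee_rot: [0.025, 0.708, 0.026, -0.706]
contact_force: [-0.6, 3.3, 6.0]
width: 0.0581
```

step_arm:
  targets:
    - [[-14,0,0],0]
    - [[-14,-2,3],0]
    - [[-14,-2,3],0]
    - [[-8,-2,3],0]
    - [[-4,-2,3],0]
    - [[-1,-2,3],0]
    - [[1,-2,3],0]
    - [[2,-2,3],0]
    - [[2,-2,3],0]

```text
clock: 17.5
position: [0.5489, -0.2114, 0.0293]
ee_rot: [-0.026, -0.706, -0.026, 0.707]
contact_force: [-9.0, 2.7, 26.7]
width: 0.0585
```

step_arm:
  targets:
    - [[0,0,0],0]
    - [[0,0,0],0]
    - [[0,0,0],0]
    - [[0,0,0],0]
    - [[0,0,0],0]
    - [[-40,0,0],0]
    - [[-80,0,0],0]
    - [[-120,0,0],0]
    - [[-120,0,100],0]
    - [[-120,0,150],0]
    - [[-120,0,200],0]
    - [[-120,0,250],0]
    - [[-120,0,250],0]
  grip: 0

```text
clock: 18.8
position: [0.2985, -0.2298, 0.1451]
ee_rot: [-0.027, -0.707, -0.026, 0.707]
contact_force: [0.1, -1.7, 0.5]
width: 0.0853
```

```bash
python3 zfit.py; python3 - <<'E'
from h import *
look("side","s8",(320,150,400,210),8)
look("top","t8",(370,155,450,215),8)
E
```

```text
(0.552, -0.211, 0.03) 2 0.004 [ 0.5508 -0.2153  0.0663  0.8277]
(0.552, -0.211, 0.03) 2 0.008 [ 0.5503 -0.2142  0.0543  0.8422]
(0.552, -0.211, 0.03) 2 0.012 [ 0.5503 -0.2133  0.059   0.8452]
(0.552, -0.211, 0.03) 2 0.016 [ 0.5498 -0.2125  0.0583  0.8444]
(0.552, -0.211, 0.03) 2 0.02 [ 0.5494 -0.2119  0.0426  0.8355]
(0.4168, -0.221, 0.03) none
```

View pics/t8.png

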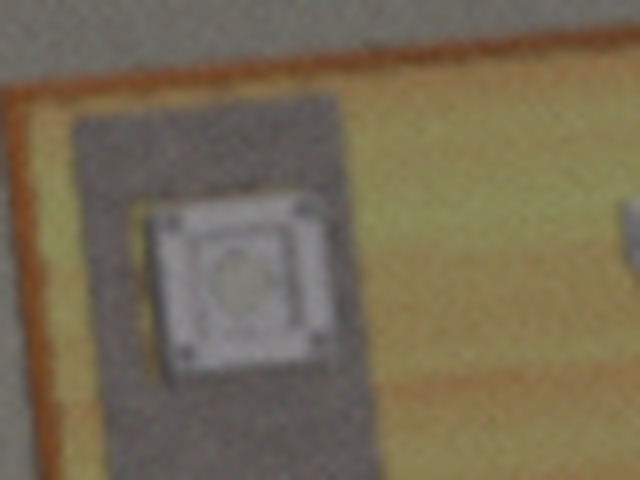

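View pics/s8.png

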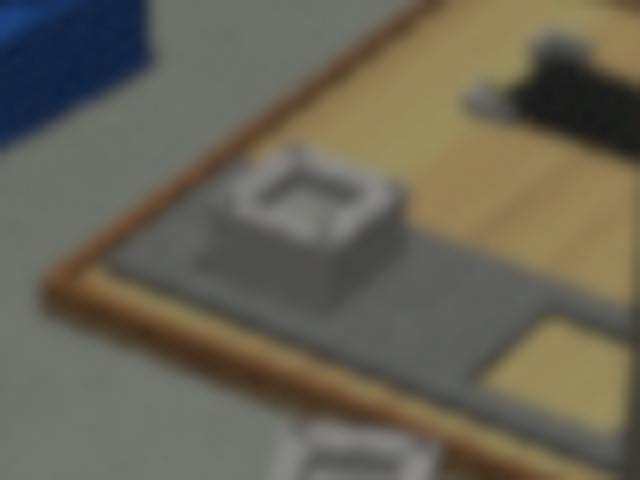

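```bash
cat > six.py <<'E'
from h import *
def six(P,L=.06,W=.06,H=.04,name="insert_1",n=2,yaw=.074):
    acc={}
    pics={}
    for v in("top","side"):
        for k in range(n):
            p=manip.get_image(v); q=proj(p,[P])[0]; best=None
            for r in manip.regions_of(p,name):
                ys,xs=np.nonzero(r["region"])
                if len(xs)<50: continue
                d=np.hypot(xs.mean()-q[0],ys.mean()-q[1])
                if d<14 and(best is None or d<best[0]): best=(d,r["region"])
            if best is not None: acc.setdefault(v,[]).append(best[1].astype(np.float32)); pics[v]=p
    S=6; crops=[]
    for v,l in acc.items():
        m=np.mean(l,0); ys,xs=np.nonzero(m>0); a=[xs.min()-8,ys.min()-8,xs.max()+9,ys.max()+9]
        crops.append((pics[v],a,cv2.resize(m[a[1]:a[3],a[0]:a[2]],None,fx=S,fy=S)>.5))
    b=np.array([[i*L/2,j*W/2,k*H/2] for i in(-1,1) for j in(-1,1) for k in(-1,1)])
    def cost(v):
        Pw=R.from_euler("zxy",[v[3],v[4],v[5]]).apply(b)+v[:3]; t=0
        for p,a,mm in crops:
            q=(proj(p,Pw)-[a[0]-.5,a[1]-.5])*S-.5; im=np.zeros(mm.shape,np.uint8)
            cv2.fillConvexPoly(im,np.round(cv2.convexHull(q.astype(np.float32))*16).astype(np.int32),1,shift=4)
            im=im>0; t+=(im&mm).sum()/(im|mm).sum()
        return -t/len(crops)
    s=np.array([*P,yaw,0,0]); sim=np.vstack([s]+[s+d for d in np.diag([.005,.005,.005,.1,.06,.06])])
    r=minimize(cost,s,method="Nelder-Mead",options=dict(initial_simplex=sim,xatol=1e-4,fatol=1e-5,maxiter=1500))
    r=minimize(cost,r.x,method="Nelder-Mead",options=dict(initial_simplex=np.vstack([r.x]+[r.x+d for d in np.diag([.003,.003,.003,.05,.04,.04])]),maxiter=1500,xatol=1e-4,fatol=1e-5))
    print(list(acc),"xyz",r.x[:3].round(4),"yaw,tiltx,tilty",r.x[3:].round(3),"iou",round(-r.fun,3))
if __name__=="__main__":
    import sys; six([float(a) for a in sys.argv[1:4]])
E
python3 six.py .552 -.211 .034; python3 six.py .428 -.08 .02
```

```text
['top', 'side'] xyz [ 0.5508 -0.2137  0.0334] yaw,tiltx,tilty [ 0.071 -0.036 -0.011] iou 0.933
['top', 'side'] xyz [ 0.4266 -0.0826  0.0184] yaw,tiltx,tilty [ 0.482 -0.046 -0.002] iou 0.949
```

```bash
python3 - <<'E'
from h import *
go(.427,-.081,.080,.48)
E
```

```text
shift [  65.3 -139.3 -137.3] turn 66.7 (alt -113.3) q6 0.66 z down? [ 0. -0. -1.]
```

step_arm:
  targets:
    - [[0,-139,-137],-113]
    - [[0,-139,-137],-113]
    - [[0,-139,-137],-113]
    - [[0,-139,-137],-113]
    - [[0,-139,-137],-113]
    - [[0,-139,-137],-113]
    - [[0,-139,-137],-113]
    - [[0,-139,-137],-113]
    - [[0,-139,-137],-113]
    - [[0,-139,-137],-113]
    - [[0,-139,-137],-113]
    - [[0,-139,-137],-113]
    - [[0,-139,-137],-113]
    - [[0,-139,-137],-113]
    - [[0,-139,-137],-113]
    - [[50,-139,-137],-113]
    - [[65,-139,-137],-113]
    - [[65,-139,-137],-113]

```text
clock: 21.7
position: [0.4247, -0.0807, 0.0783]
ee_rot: [0.601, 0.369, 0.605, -0.369]
contact_force: [-0.7, 1.1, 0.3]
width: 0.0852
```

```bash
python3 - <<'E'
from h import *
go(.427,-.081,.010,.48)
E
```

```text
shift [68.2  2.2  1.6] turn -0.4 (alt 179.6) q6 -0.82 z down? [-0.005  0.002 -1.   ]
```

step_arm:
  targets:
    - [[35,2,1],0]
    - [[60,2,1],0]
    - [[68,2,1],0]
    - [[68,2,1],0]
    - [[68,2,1],0]

```text
clock: 22.2
position: [0.4302, -0.0818, 0.0134]
ee_rot: [0.604, 0.369, 0.603, -0.368]
contact_force: [0.1, 0.2, 0.2]
width: 0.0854
```

step_arm:
  targets:
    - [[0,0,0],0]
    - [[0,0,0],0]
    - [[0,0,0],0]
    - [[0,0,0],0]
    - [[0,0,0],0]
    - [[0,0,0],0]
    - [[0,0,0],0]
    - [[-20,0,0],0]
    - [[-60,0,0],0]
    - [[-90,0,0],0]
    - [[-90,0,0],0]
    - [[-90,0,0],0]
  grip: 1

```text
clock: 23.4
position: [0.4287, -0.0812, 0.1024]
ee_rot: [0.604, 0.368, 0.603, -0.368]
contact_force: [-0.8, 0.9, -5.1]
width: 0.0588
```

```bash
python3 - <<'E'
from h import *
go(.4168,-.221,.10,.074)
E
```

```text
shift [  2.5 -74.5 118.9] turn 23.0 (alt -157.0) q6 -0.82 z down? [ 0.001 -0.    -1.   ]
```

step_arm:
  targets:
    - [[0,-74.5,119],23]
    - [[0,-74.5,119],23]
    - [[0,-74.5,119],23]
    - [[0,-74.5,119],23]
    - [[0,-74.5,119],23]
    - [[0,-74.5,119],23]
    - [[0,-74.5,119],23]
    - [[0,-74.5,119],23]
    - [[0,-74.5,119],23]

```text
clock: 24.3
position: [0.4172, -0.2204, 0.1023]
ee_rot: [0.518, 0.481, 0.518, -0.481]
contact_force: [-0.0, 0.5, -4.4]
width: 0.059
```

```bash
python3 - <<'E'
from h import *
go(.4168,-.221,.026,.074)
print(manip.get_state()["width"])
look("side","s9",(300,100,460,220),5)
go(.4168,-.221,.026,.074)
E
```

```text
shift [76.3 -0.5  0.6] turn 0.1 (alt -179.9) q6 -0.71 z down? [-0.  0. -1.]
0.058957914408788996
shift [76.4 -0.6  0.3] turn 0.0 (alt -180.0) q6 -0.71 z down? [ 0. -0. -1.]
```

View pics/s9.png

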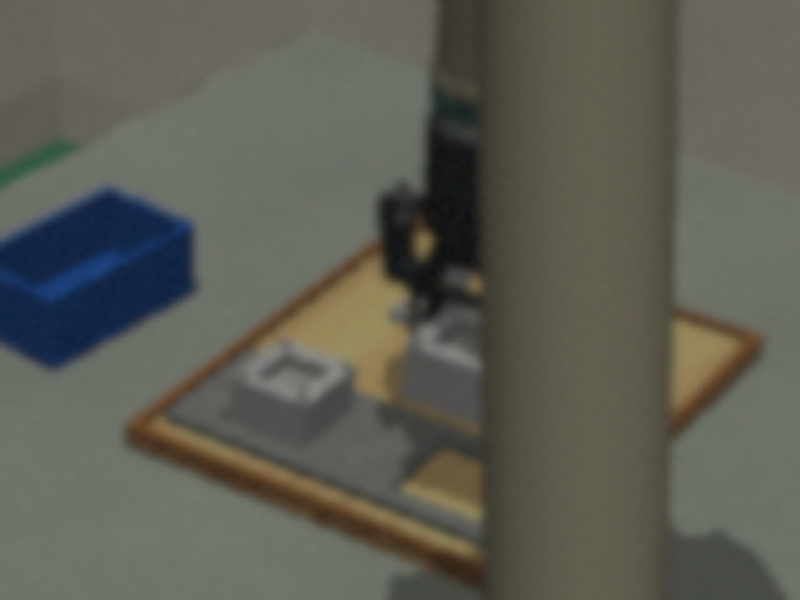

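step_arm:
  targets:
    - [[30,0,0],0]
    - [[55,0,0],0]
    - [[66,0,0],0]
    - [[70,0,0],0]
    - [[73,0,0],0]
    - [[75,0,0],0]
    - [[77,0,0],0]
    - [[77,0,0],0]
    - [[77,0,0],0]

```text
clock: 25.25
position: [0.4167, -0.224, 0.0284]
ee_rot: [0.52, 0.479, 0.518, -0.482]
contact_force: [-10.1, -6.1, 15.7]
width: 0.0584
```

```bash
python3 - <<'E'
from h import *
for i in range(3):
  look("side","s10",(300,130,420,220),6)
  s=manip.get_state(); print(s["position"].round(4),s["contact_force"].round(1))
look("top","t10",(370,155,470,270),5)
E
```

```text
[ 0.4167 -0.2239  0.0284] [-8.7 -7.  15.8]
[ 0.4167 -0.224   0.0284] [-9.7 -6.1 15.5]
[ 0.4167 -0.2239  0.0284] [-8.3 -6.1 15.7]
```

View pics/s10.png

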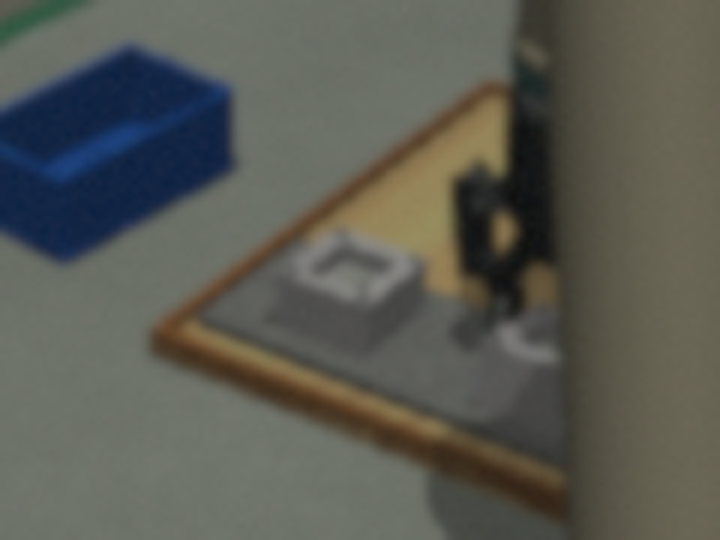

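View pics/t10.png

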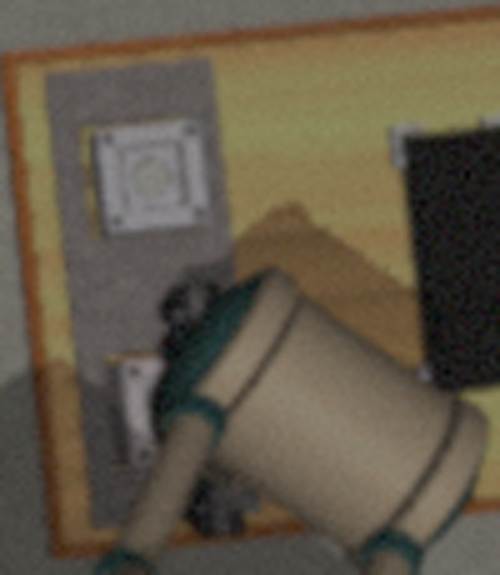

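```bash
python3 - <<'E'
from h import *
print(toolR().round(2)); 
E
python3 six.py .552 -.211 .034
```

```text
[[-0.    1.    0.08]
 [-0.01  0.08 -1.  ]
 [-1.   -0.    0.01]]
['top', 'side'] xyz [ 0.5503 -0.2134  0.0344] yaw,tiltx,tilty [0.084 0.002 0.015] iou 0.92
```

step_arm:
  targets:
    - [[0,-1,1],0]
    - [[0,-1,2],0]
    - [[0,-1,3],0]
    - [[0,-1,3],0]
    - [[0,-1,3],0]

```text
clock: 26.35
position: [0.4169, -0.2244, 0.0276]
ee_rot: [0.519, 0.481, 0.517, -0.481]
contact_force: [-2.4, 2.9, 11.1]
width: 0.059
```

step_arm:
  targets:
    - [[1,0,0],0]
    - [[2,0,0],0]
    - [[2,0,0],0]

```text
clock: 26.65
position: [0.417, -0.224, 0.0272]
ee_rot: [0.519, 0.482, 0.517, -0.481]
contact_force: [-4.1, 7.0, 26.3]
width: 0.059
```

step_arm:
  targets:
    - [[0,0,0],0]
    - [[0,0,0],0]
    - [[0,0,0],0]
    - [[0,0,0],0]
    - [[0,0,0],0]
    - [[-40,0,0],0]
    - [[-80,0,0],0]
    - [[-120,0,0],0]
    - [[-200,0,0],0]
    - [[-200,-100,180],0]
    - [[-200,-100,180],0]
    - [[-200,-100,180],0]
    - [[-200,-100,180],0]
    - [[-200,-100,180],0]
    - [[-200,-100,180],0]
    - [[-200,-100,180],0]
  grip: 0

```text
clock: 28.25
position: [0.3299, -0.4098, 0.2226]
ee_rot: [0.517, 0.482, 0.519, -0.481]
contact_force: [-0.5, 0.8, 0.2]
width: 0.0856
```

```bash
python3 - <<'E'
from h import *
look("side","s11",(320,140,440,240),6.5)
look("top","t11",(370,155,470,270),5)
E
python3 six.py .552 -.211 .034;python3 six.py .417 -.221 .034
```

```text
['top', 'side'] xyz [ 0.5504 -0.214   0.0341] yaw,tiltx,tilty [ 0.098  0.049 -0.017] iou 0.909
['top', 'side'] xyz [ 0.4171 -0.2183  0.0344] yaw,tiltx,tilty [ 0.057 -0.143  0.041] iou 0.793
```

View pics/s11.png

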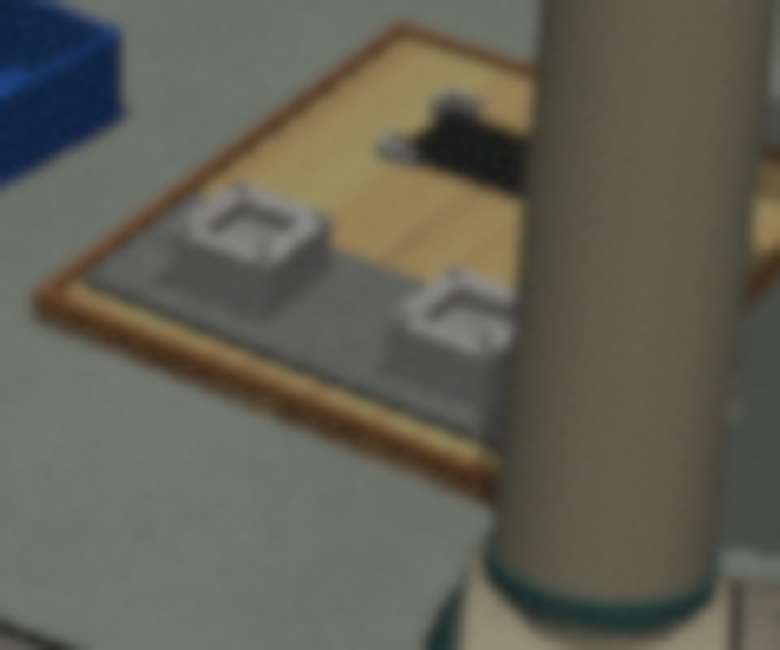

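View pics/t11.png

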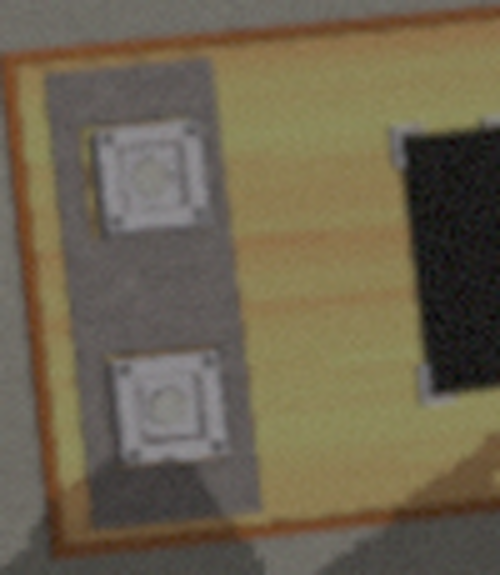

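```bash
python3 det.py | grep case; python3 - <<'E'
from h import *
go(.446,.247,.12,.18+np.pi/2)
E
```

```text
case_long_1 0.94 px 243 230 top [ 0.445  0.247 -2.949  0.912] both [ 0.445  0.246 -2.955  0.938]
case_long_1 0.64 px 284 227 top [ 0.473  0.128 -2.964  0.693] both None
case_short_1 0.89 px 292 155 top [0.662 0.098 3.027 0.942] both [0.662 0.098 3.025 0.934]
case_short_1 0.73 px 195 239 top [0.421 0.39  3.109 0.913] both [0.421 0.39  3.109 0.925]
case_short_1 0.64 px 284 227 top [ 0.451  0.123 -2.963  0.947] both [ 0.451  0.123 -2.963  0.942]
case_short_1 0.63 px 252 288 top [0.274 0.22  0.872 0.912] both [0.275 0.221 0.907 0.929]
shift [ 103.2  164.2 -647.9] turn 83.9 (alt -96.1) q6 -1.10 z down? [-0. -0. -1.]
```

step_arm:
  targets:
    - [[0,164,-648],84]
    - [[0,164,-648],84]
    - [[0,164,-648],84]
    - [[0,164,-648],84]
    - [[0,164,-648],84]
    - [[0,164,-648],84]
    - [[0,164,-648],84]
    - [[0,164,-648],84]
    - [[0,164,-648],84]
    - [[0,164,-648],84]
    - [[0,164,-648],84]
    - [[0,164,-648],84]
    - [[0,164,-648],84]
    - [[0,164,-648],84]
    - [[0,164,-648],84]
    - [[103,164,-648],84]
    - [[103,164,-648],84]
    - [[103,164,-648],84]
    - [[103,164,-648],84]
    - [[103,164,-648],84]

```text
clock: 31.65
position: [0.4479, 0.2476, 0.1226]
ee_rot: [0.062, 0.706, 0.063, -0.703]
contact_force: [0.3, 0.6, 0.2]
width: 0.0856
```

```bash
python3 - <<'E'
from h import *
go(.4455,.247,.008,.184+np.pi/2)
look("side","s12",(320,120,440,220),6.5)
E
python3 six.py .552 -.211 .034;python3 six.py .417 -.221 .034
```

```text
shift [114.6   0.3   3. ] turn -0.4 (alt 179.6) q6 1.76 z down? [ 0.004  0.002 -1.   ]
['top', 'side'] xyz [ 0.5505 -0.2133  0.0339] yaw,tiltx,tilty [ 0.07   0.068 -0.005] iou 0.927
['top', 'side'] xyz [ 0.4171 -0.2191  0.0338] yaw,tiltx,tilty [ 0.088  0.032 -0.05 ] iou 0.918
```

View pics/s12.png

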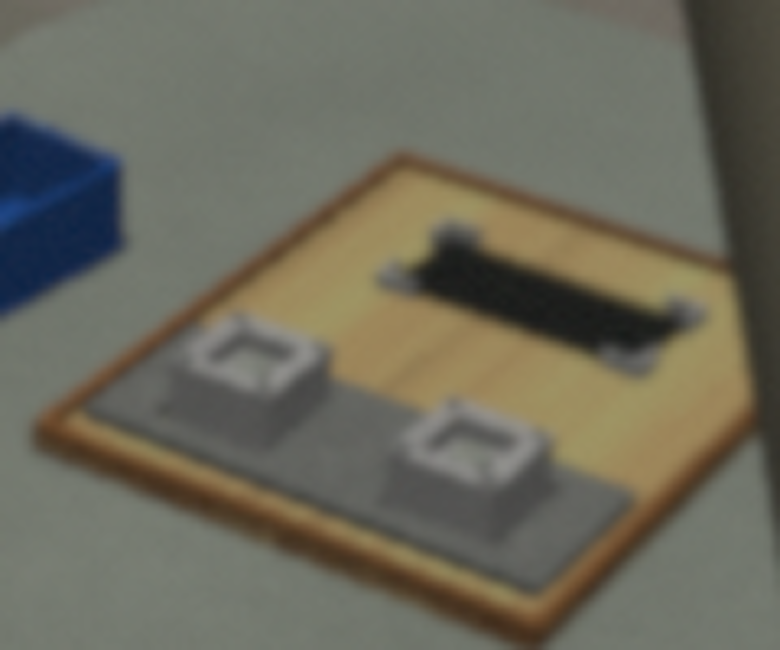

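step_arm:
  targets:
    - [[40,0,3],0]
    - [[80,0,3],0]
    - [[105,0,3],0]
    - [[114,0,3],0]
    - [[114,0,3],0]
    - [[114,0,3],0]

```text
clock: 33.1
position: [0.4439, 0.247, 0.0072]
ee_rot: [0.063, 0.705, 0.063, -0.704]
contact_force: [-0.1, -0.5, 0.2]
width: 0.0853
```

step_arm:
  targets:
    - [[0,0,0],0]
    - [[0,0,0],0]
    - [[0,0,0],0]
    - [[0,0,0],0]
    - [[0,0,0],0]
    - [[0,0,0],0]
    - [[0,0,0],0]
  grip: 1

```text
clock: 33.8
position: [0.444, 0.247, 0.0078]
ee_rot: [0.063, 0.705, 0.063, -0.703]
contact_force: [0.0, -0.6, 4.8]
width: 0.0593
```

```bash
python3 - <<'E'
from h import *
s=manip.get_state();print(s["position"],s["width"],s["contact_force"],s["qpos"])
E
```

```text
[0.44396229 0.24698361 0.00784264] 0.05929881039461118 [ 0.01238419 -0.60629489  4.81282158] [ 3.70802579e-01  4.07961776e-01  1.95614957e+00 -3.05799037e-04
  7.74434946e-01  1.76341670e+00]
```

step_arm:
  targets:
    - [[-20,0,0],0]
    - [[-60,0,0],0]
    - [[-110,0,0],0]
    - [[-110,0,0],0]
    - [[-110,0,0],0]

```text
clock: 34.3
position: [0.4433, 0.2468, 0.1175]
ee_rot: [0.063, 0.705, 0.063, -0.703]
contact_force: [0.2, 0.1, -4.6]
width: 0.0592
```

```bash
python3 - <<'E'
from h import *
go(.499,-.406,.12,.074+np.pi/2)
look("side","s13",(200,120,440,300),3)
E
```

```text
shift [ -3.  652.3  60.9] turn 6.0 (alt -174.0) q6 1.76 z down? [ 0.003  0.001 -1.   ]
```

View pics/s13.png

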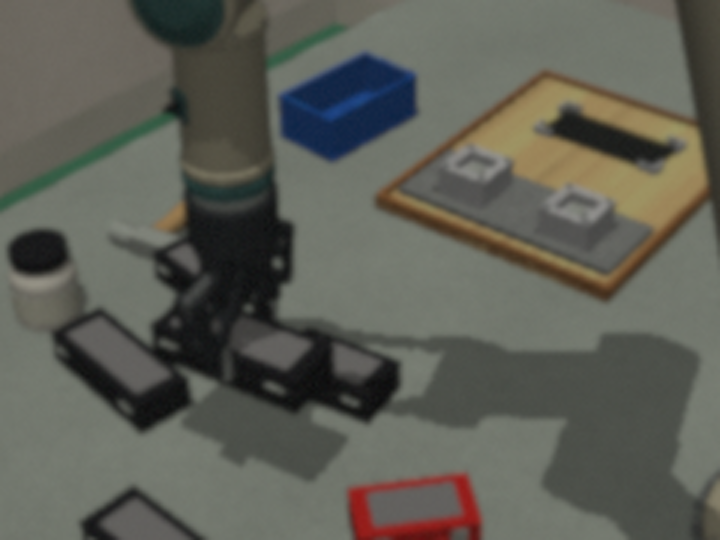

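step_arm:
  targets:
    - [[-10,652,62],6]
    - [[-10,652,62],6]
    - [[-10,652,62],6]
    - [[-10,652,62],6]
    - [[-10,652,62],6]
    - [[-10,652,62],6]
    - [[-10,652,62],6]
    - [[-10,652,62],6]
    - [[-10,652,62],6]
    - [[-10,652,62],6]
    - [[-10,652,62],6]
    - [[-10,652,62],6]
    - [[-10,652,62],6]
    - [[-10,652,62],6]
    - [[-10,652,62],6]
    - [[-10,652,62],6]
    - [[-10,652,62],6]
    - [[-10,652,62],6]
    - [[-10,652,62],6]

```text
clock: 36.25
position: [0.4977, -0.4049, 0.1266]
ee_rot: [0.026, 0.707, 0.026, -0.707]
contact_force: [0.3, 0.1, -2.8]
width: 0.0591
```

```bash
python3 - <<'E'
from h import *
go(.4977,-.406,.021,.074+np.pi/2)
print(manip.get_state()["width"])
look("top","t13",(370,140,530,270),5)
E
```

```text
shift [105.6   1.1   0. ] turn 0.1 (alt -179.9) q6 0.70 z down? [ 0. -0. -1.]
0.0590811274269016
```

View pics/t13.png

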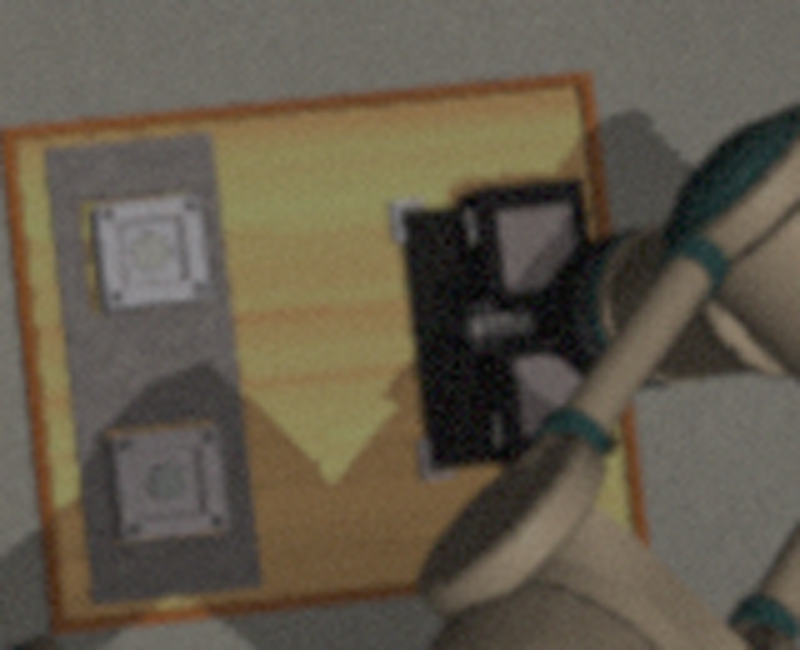

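step_arm:
  targets:
    - [[40,1,0],0]
    - [[75,1,0],0]
    - [[90,1,0],0]
    - [[96,1,0],0]
    - [[100,1,0],0]
    - [[102,1,0],0]
    - [[103,1,0],0]
    - [[103,1,0],0]

```text
clock: 37.1
position: [0.498, -0.4075, 0.0243]
ee_rot: [0.027, 0.707, 0.026, -0.706]
contact_force: [-0.5, 0.7, -3.5]
width: 0.0591
```

step_arm:
  targets:
    - [[1,0,0],0]
    - [[2,0,0],0]
    - [[3,-1,0],0]
    - [[4,-1,0],0]
    - [[4,-1,0],0]

```text
clock: 37.6
position: [0.4975, -0.406, 0.0199]
ee_rot: [0.026, 0.707, 0.026, -0.707]
contact_force: [-1.5, 1.1, 1.8]
width: 0.0592
```

step_arm:
  targets:
    - [[0,0,0],0]
    - [[0,0,0],0]
    - [[0,0,0],0]
    - [[0,0,0],0]
    - [[0,0,0],0]
    - [[-40,0,0],0]
    - [[-80,0,0],0]
    - [[-120,0,0],0]
    - [[-160,0,0],0]
    - [[-160,0,0],0]
    - [[-160,0,0],0]
  grip: 0

```text
clock: 38.7
position: [0.4978, -0.4064, 0.1806]
ee_rot: [0.027, 0.707, 0.025, -0.706]
contact_force: [-0.6, 0.6, 0.0]
width: 0.0854
```

```bash
python3 - <<'E'
from h import *
go(.616,.255,.12,-.113+np.pi/2)
E
```

```text
shift [  59.5 -651.  -166.3] turn 10.7 (alt -169.3) q6 0.70 z down? [ 0.002 -0.002 -1.   ]
```

step_arm:
  targets:
    - [[0,-651,-166],10.7]
    - [[0,-651,-166],10.7]
    - [[0,-651,-166],10.7]
    - [[0,-651,-166],10.7]
    - [[0,-651,-166],10.7]
    - [[0,-651,-166],10.7]
    - [[0,-651,-166],10.7]
    - [[0,-651,-166],10.7]
    - [[0,-651,-166],10.7]
    - [[0,-651,-166],10.7]
    - [[0,-651,-166],10.7]
    - [[0,-651,-166],10.7]
    - [[0,-651,-166],10.7]
    - [[0,-651,-166],10.7]
    - [[0,-651,-166],10.7]
    - [[59,-651,-166],10.7]
    - [[59,-651,-166],10.7]
    - [[59,-651,-166],10.7]
    - [[59,-651,-166],10.7]
    - [[59,-651,-166],10.7]

```text
clock: 40.7
position: [0.6165, 0.2549, 0.1222]
ee_rot: [-0.041, 0.707, -0.04, -0.705]
contact_force: [0.5, -0.4, 0.5]
width: 0.0852
```

```bash
cat > bay.py <<'E'
from h import *
import sys
# fit top-most box of the column: top-only and both
def bay(n,L,name):
    z0=.012+.036*n
    t=manip.get_image("top"); s=manip.get_image("side")
    V=[]
    for p in(t,s):
        q=proj(p,[[.499,-.406,z0+.018]])[0]
        for r in manip.regions_of(p,name):
            ys,xs=np.nonzero(r["region"])
            if len(xs)>50 and np.hypot(xs.mean()-q[0],ys.mean()-q[1])<14: V.append((p,r["region"]));break
    if not V: print("no region");return
    for v in ([V[:1]]+([V] if len(V)>1 else [])):
        print("bay fit",len(v),np.round(fit(v,(.499,-.406,.074),L,.06,z0,.036),4))
bay(int(sys.argv[1]),float(sys.argv[2]),sys.argv[3])
E
python3 bay.py 0 .15 case_long_1; python3 det.py | grep case; python3 - <<'E'
from h import *
look("top","t14",(370,140,530,270),5)
go(.616,.255,.008,-.113+np.pi/2)
E
```

```text
bay fit 1 [ 0.4998 -0.4074  0.0556  0.955 ]
case_long_1 0.84 px 465 206 top [ 0.5   -0.412 -3.097  0.941] both None
case_long_1 0.75 px 242 174 top [0.613 0.249 3.11  0.552] both [0.614 0.254 3.027 0.755]
case_long_1 0.73 px 292 156 top [0.666 0.097 3.036 0.673] both None
case_long_1 0.36 px 402 236 top [ 0.413 -0.173  1.637  0.595] both [ 0.414 -0.173  1.65   0.442]
case_short_1 0.96 px 257 289 top [ 0.279  0.209 -2.619  0.6  ] both [ 0.275  0.22  -2.239  0.78 ]
case_short_1 0.93 px 292 155 top [0.662 0.097 3.028 0.94 ] both [0.663 0.097 3.024 0.933]
case_short_1 0.56 px 284 227 top [ 0.451  0.124 -2.952  0.953] both [ 0.451  0.124 -2.955  0.945]
shift [112.2   0.3  -0.9] turn -0.0 (alt 180.0) q6 1.97 z down? [-0. -0. -1.]
```

View pics/t14.png

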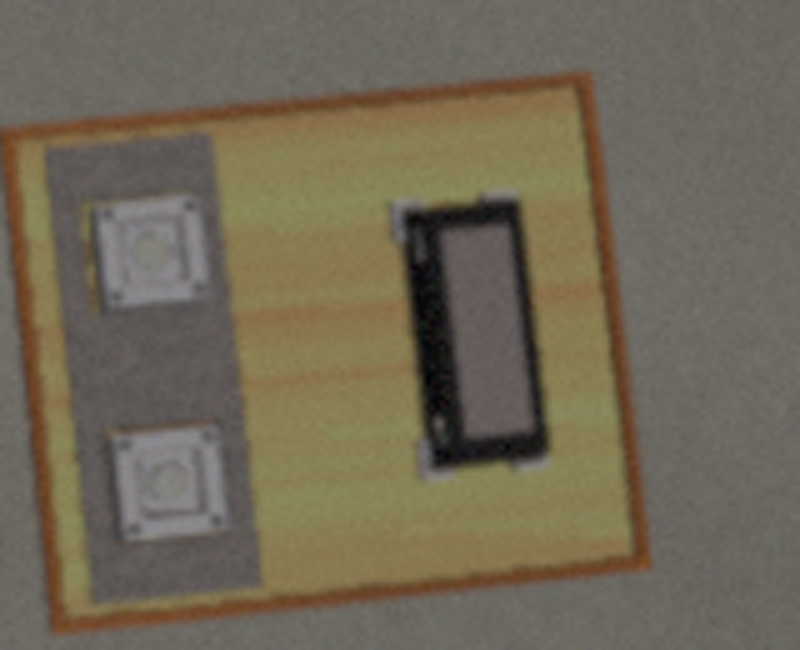

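step_arm:
  targets:
    - [[40,0,-1],0]
    - [[80,0,-1],0]
    - [[103,0,-1],0]
    - [[111,0,-1],0]
    - [[111,0,-1],0]
    - [[111,0,-1],0]

```text
clock: 42.05
position: [0.6174, 0.2557, 0.0105]
ee_rot: [-0.04, 0.707, -0.04, -0.705]
contact_force: [-0.7, 0.9, 0.2]
width: 0.0855
```

step_arm:
  targets:
    - [[0,0,0],0]
    - [[0,0,0],0]
    - [[0,0,0],0]
    - [[0,0,0],0]
    - [[0,0,0],0]
    - [[0,0,0],0]
    - [[0,0,0],0]
  grip: 1

```text
clock: 42.75
position: [0.6174, 0.2556, 0.0113]
ee_rot: [-0.04, 0.707, -0.04, -0.705]
contact_force: [0.1, -0.1, 6.6]
width: 0.0588
```

step_arm:
  targets:
    - [[-20,0,0],0]
    - [[-60,0,0],0]
    - [[-110,0,0],0]
    - [[-150,0,0],0]
    - [[-150,0,0],0]
    - [[-150,0,0],0]

```text
clock: 43.35
position: [0.6159, 0.2552, 0.1598]
ee_rot: [-0.04, 0.706, -0.04, -0.706]
contact_force: [-0.9, -0.5, -5.0]
width: 0.0586
```

```bash
python3 - <<'E'
from h import *
go(.499,-.406,.16,.074+np.pi/2)
look("side","s15",(200,90,440,270),3)
E
```

```text
shift [-4.000e-01  6.702e+02  4.150e+01] turn -10.7 (alt 169.3) q6 1.97 z down? [ 0.001  0.    -1.   ]
```

View pics/s15.png

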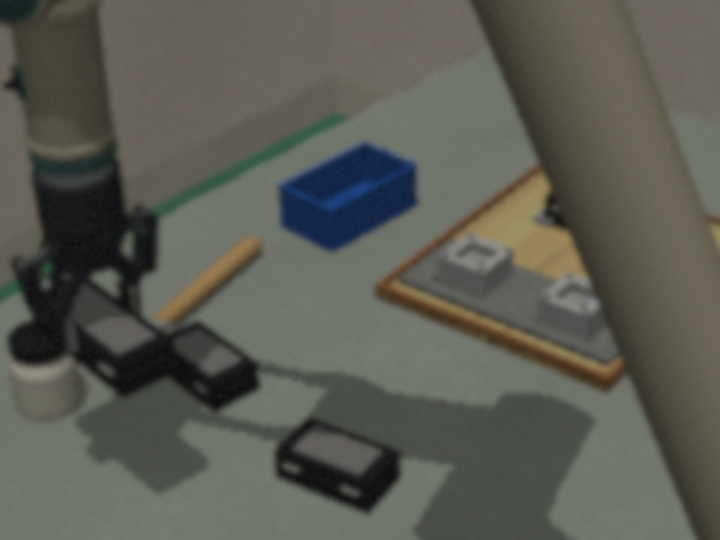

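step_arm:
  targets:
    - [[0,670,40.5],-10.7]
    - [[0,670,40.5],-10.7]
    - [[0,670,40.5],-10.7]
    - [[0,670,40.5],-10.7]
    - [[0,670,40.5],-10.7]
    - [[0,670,40.5],-10.7]
    - [[0,670,40.5],-10.7]
    - [[0,670,40.5],-10.7]
    - [[0,670,40.5],-10.7]
    - [[0,670,40.5],-10.7]
    - [[0,670,40.5],-10.7]
    - [[0,670,40.5],-10.7]
    - [[0,670,40.5],-10.7]
    - [[0,670,40.5],-10.7]
    - [[0,670,40.5],-10.7]
    - [[0,670,40.5],-10.7]
    - [[0,670,40.5],-10.7]
    - [[0,670,40.5],-10.7]
    - [[0,670,40.5],-10.7]

```text
clock: 45.3
position: [0.5006, -0.4045, 0.1594]
ee_rot: [-0.026, -0.707, -0.027, 0.707]
contact_force: [-0.2, 0.3, -3.7]
width: 0.0586
```

```bash
python3 - <<'E'
from h import *
go(.5,-.4065,.061,.074+np.pi/2)
print(manip.get_state()["width"])
look("top","t16",(370,140,530,270),5)
E
```

```text
shift [98.4  2.   0.8] turn 0.1 (alt -179.9) q6 0.71 z down? [-0.  0. -1.]
0.05861220499346711
```

View pics/t16.png

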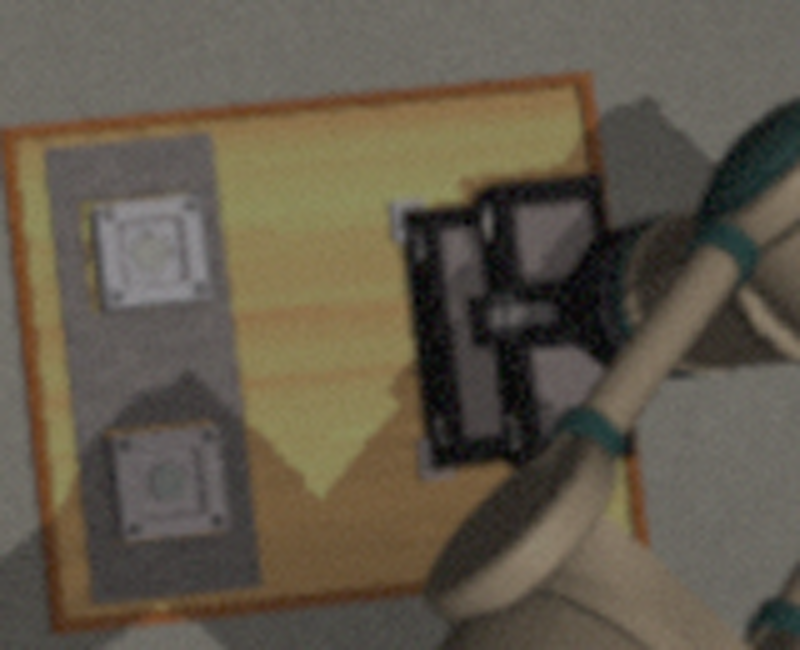

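step_arm:
  targets:
    - [[40,1,1],0]
    - [[75,1,1],0]
    - [[88,1,1],0]
    - [[93,1,1],0]
    - [[95,1,1],0]
    - [[96,1,1],0]
    - [[97,1,1],0]
    - [[97,1,1],0]

```text
clock: 46.15
position: [0.4998, -0.4074, 0.0634]
ee_rot: [0.027, 0.707, 0.025, -0.706]
contact_force: [-0.2, -0.4, -4.4]
width: 0.0586
```

step_arm:
  targets:
    - [[1,-0.5,0],0]
    - [[2,-0.5,0],0]
    - [[3,-0.5,0],0]
    - [[4,-0.5,0],0]
    - [[4,-0.5,0],0]
    - [[4,-0.5,0],0]

```text
clock: 46.75
position: [0.4993, -0.4065, 0.0593]
ee_rot: [0.026, 0.707, 0.026, -0.706]
contact_force: [-2.1, 1.5, 5.8]
width: 0.0588
```

step_arm:
  targets:
    - [[0,0,0],0]
    - [[0,0,0],0]
    - [[0,0,0],0]
    - [[0,0,0],0]
    - [[0,0,0],0]
    - [[-40,0,0],0]
    - [[-80,0,0],0]
    - [[-120,0,0],0]
    - [[-130,0,0],0]
    - [[-130,0,0],0]
    - [[-130,0,0],0]
  grip: 0

```text
clock: 47.85
position: [0.4987, -0.4058, 0.187]
ee_rot: [-0.025, -0.706, -0.027, 0.707]
contact_force: [0.4, -0.1, -0.5]
width: 0.0855
```

```bash
python3 det.py | grep case;  python3 - <<'E'
from h import *
go(.451,.124,.12,.185+np.pi/2)
E
```

```text
case_long_1 0.96 px 468 206 top [ 0.5   -0.422 -3.075  0.784] both None
case_long_1 0.71 px 455 209 top [ 0.5   -0.351 -3.066  0.147] both None
case_long_1 0.35 px 425 207 top [ 0.483 -0.337  3.238  0.137] both None
case_long_1 0.23 px 406 116 top [ 0.782 -0.248  1.439  0.642] both None
case_short_1 0.96 px 292 155 top [0.662 0.098 3.034 0.965] both [0.662 0.097 3.025 0.958]
case_short_1 0.8 px 195 239 top [0.42  0.389 3.136 0.947] both [0.42  0.39  3.099 0.948]
case_short_1 0.68 px 253 288 top [0.273 0.22  0.877 0.906] both [0.274 0.22  0.864 0.909]
case_short_1 0.61 px 284 227 top [ 0.451  0.124 -2.972  0.952] both [ 0.451  0.124 -2.976  0.923]
shift [  68.1 -532.5    9.1] turn -6.4 (alt 173.6) q6 0.71 z down? [-0.  0. -1.]
```

step_arm:
  targets:
    - [[0,-532,9],-6]
    - [[0,-532,9],-6]
    - [[0,-532,9],-6]
    - [[0,-532,9],-6]
    - [[0,-532,9],-6]
    - [[0,-532,9],-6]
    - [[0,-532,9],-6]
    - [[0,-532,9],-6]
    - [[0,-532,9],-6]
    - [[0,-532,9],-6]
    - [[0,-532,9],-6]
    - [[0,-532,9],-6]
    - [[0,-532,9],-6]
    - [[60,-532,9],-6]
    - [[68,-532,9],-6]
    - [[68,-532,9],-6]
    - [[68,-532,9],-6]

```text
clock: 50.05
position: [0.452, 0.1224, 0.1207]
ee_rot: [0.062, 0.705, 0.062, -0.704]
contact_force: [-0.5, -0.9, 0.3]
width: 0.0857
```

```bash
python3 bay.py 1 .15 case_long_1; python3 det.py | grep case_sh;  python3 - <<'E'
from h import *
go(.451,.124,.008,.175+np.pi/2)
look("side","s17",(330,100,450,200),6)
E
```

```text
bay fit 1 [ 0.4957 -0.4066  0.0933  0.9371]
bay fit 2 [ 0.4961 -0.406   0.0934  0.4947]
case_short_1 0.74 px 195 239 top [0.42  0.389 3.107 0.953] both [0.42  0.389 3.104 0.947]
case_short_1 0.6 px 255 289 top [ 0.273  0.219 -2.285  0.782] both [ 0.274  0.219 -2.265  0.85 ]
case_short_1 0.55 px 292 156 top [0.661 0.097 3.036 0.952] both [0.662 0.097 3.027 0.943]
shift [ 1.123e+02 -5.000e-01  1.000e-01] turn 0.2 (alt -179.8) q6 1.51 z down? [-0. -0. -1.]
```

View pics/s17.png

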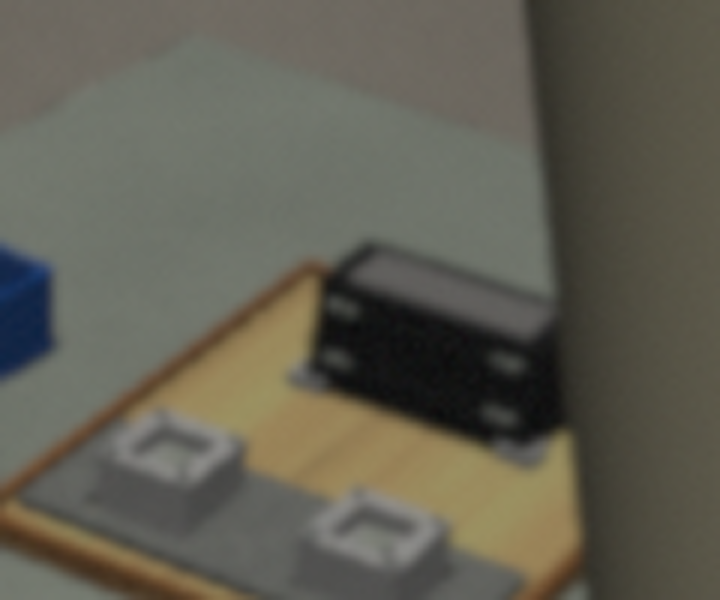

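step_arm:
  targets:
    - [[40,0,0],0]
    - [[80,0,0],0]
    - [[103,0,0],0]
    - [[112,0,0],0]
    - [[112,0,0],0]
    - [[112,0,0],0]

```text
clock: 51.4
position: [0.4522, 0.1236, 0.009]
ee_rot: [0.063, 0.705, 0.063, -0.704]
contact_force: [0.2, -0.2, -0.1]
width: 0.0858
```

step_arm:
  targets:
    - [[0,0,0],0]
    - [[0,0,0],0]
    - [[0,0,0],0]
    - [[0,0,0],0]
    - [[0,0,0],0]
    - [[0,0,0],0]
    - [[0,0,0],0]
  grip: 1

```text
clock: 52.1
position: [0.4524, 0.1238, 0.0098]
ee_rot: [0.063, 0.705, 0.063, -0.703]
contact_force: [-0.7, 1.5, 5.6]
width: 0.0588
```

step_arm:
  targets:
    - [[-20,0,0],0]
    - [[-60,0,0],0]
    - [[-110,0,0],0]
    - [[-160,0,0],0]
    - [[-180,0,0],0]
    - [[-180,0,0],0]

```text
clock: 52.7
position: [0.4534, 0.1238, 0.1921]
ee_rot: [0.063, 0.707, 0.063, -0.701]
contact_force: [0.5, 0.2, -3.0]
width: 0.0586
```

```bash
python3 - <<'E'
from h import *
go(.499,-.405,.19,.074+np.pi/2)
look("side","s18",(200,90,440,270),3)
E
```

```text
shift [  2.  528.5  49. ] turn 6.0 (alt -174.0) q6 1.51 z down? [ 0.009  0.001 -1.   ]
```

View pics/s18.png

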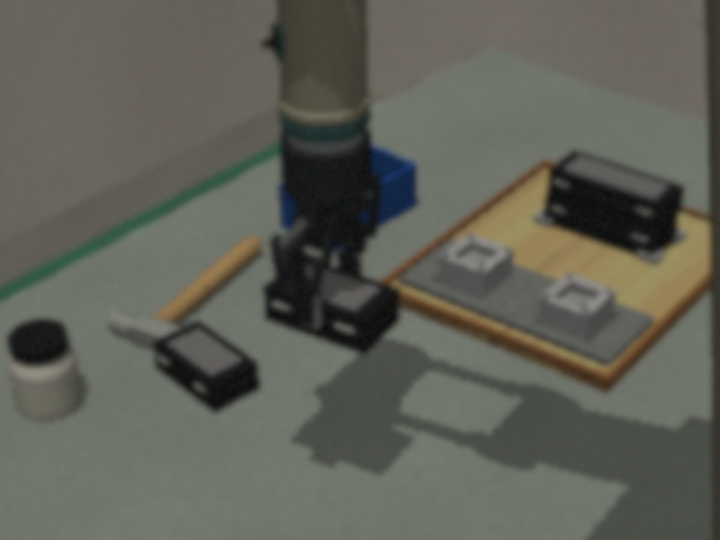

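step_arm:
  targets:
    - [[0,528,48],6]
    - [[0,528,48],6]
    - [[0,528,48],6]
    - [[0,528,48],6]
    - [[0,528,48],6]
    - [[0,528,48],6]
    - [[0,528,48],6]
    - [[0,528,48],6]
    - [[0,528,48],6]
    - [[0,528,48],6]
    - [[0,528,48],6]
    - [[0,528,48],6]
    - [[0,528,48],6]
    - [[0,528,48],6]
    - [[0,528,48],6]
    - [[0,528,48],6]

```text
clock: 54.35
position: [0.4976, -0.4034, 0.1883]
ee_rot: [-0.026, -0.707, -0.027, 0.707]
contact_force: [-0.2, 0.2, -2.2]
width: 0.0592
```

```bash
python3 - <<'E'
from h import *
go(.4995,-.4065,.0958,.074+np.pi/2)
print(manip.get_state()["width"])
look("top","t19",(370,140,530,270),5)
E
```

```text
shift [92.5  3.3 -1.6] turn 0.0 (alt -180.0) q6 0.71 z down? [-0.  0. -1.]
0.05917822546044655
```

View pics/t19.png

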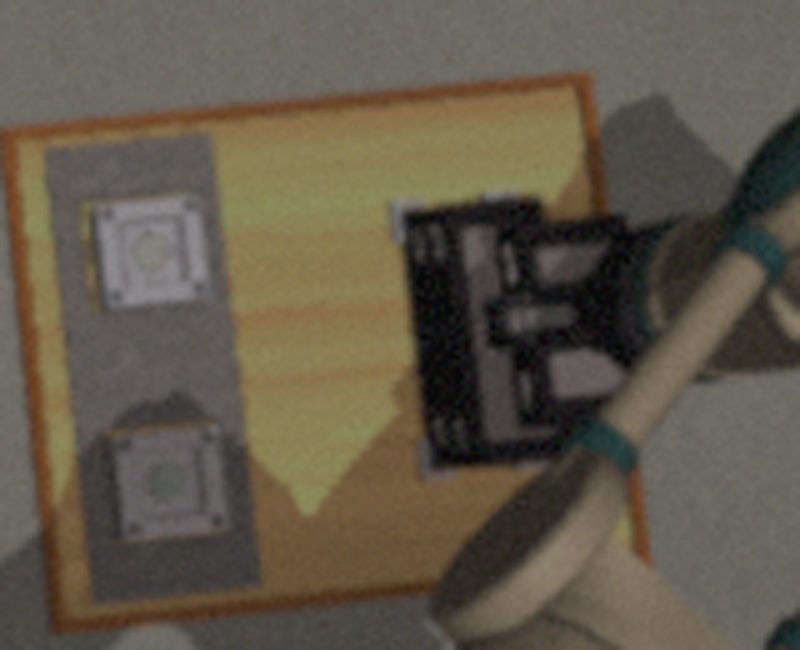

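step_arm:
  targets:
    - [[40,2.5,-1.5],0]
    - [[70,2.5,-1.5],0]
    - [[82,2.5,-1.5],0]
    - [[87,2.5,-1.5],0]
    - [[89,2.5,-1.5],0]
    - [[90,2.5,-1.5],0]
    - [[91,2.5,-1.5],0]
    - [[91,2.5,-1.5],0]

```text
clock: 55.2
position: [0.4997, -0.4075, 0.0983]
ee_rot: [0.026, 0.707, 0.025, -0.706]
contact_force: [-0.4, -0.5, -3.2]
width: 0.0588
```

step_arm:
  targets:
    - [[1,-0.5,0],0]
    - [[2,-0.5,0],0]
    - [[3,-0.5,0],0]
    - [[4,-0.5,0],0]
    - [[5,-0.5,0],0]
    - [[5,-0.5,0],0]

```text
clock: 55.8
position: [0.4992, -0.4066, 0.0939]
ee_rot: [0.026, 0.707, 0.026, -0.706]
contact_force: [-2.3, 1.9, 5.5]
width: 0.059
```

Contact at the expected height. Release.

step_arm:
  targets:
    - [[0,0,0],0]
    - [[0,0,0],0]
    - [[0,0,0],0]
    - [[0,0,0],0]
    - [[0,0,0],0]
    - [[-40,0,0],0]
    - [[-80,0,0],0]
    - [[-120,0,0],0]
    - [[-130,0,0],0]
    - [[-130,0,0],0]
    - [[-130,0,0],0]
  grip: 0

```text
clock: 56.9
position: [0.4987, -0.406, 0.2209]
ee_rot: [-0.025, -0.706, -0.027, 0.707]
contact_force: [-0.7, -0.8, -1.1]
width: 0.0857
```

```bash
python3 det.py | grep case_sh;  python3 - <<'E'
from h import *
go(.662,.097,.12,-.117+np.pi/2)
E
```

```text
case_short_1 0.91 px 253 288 top [0.273 0.219 0.86  0.907] both None
case_short_1 0.84 px 472 205 top [ 0.501 -0.434 -3.057  0.696] both None
case_short_1 0.8 px 195 239 top [ 0.42   0.389 -3.152  0.925] both [ 0.42   0.389 -3.179  0.935]
case_short_1 0.59 px 292 155 top [0.662 0.097 3.063 0.899] both [0.661 0.097 3.027 0.929]
shift [ 102.1 -490.2 -199.3] turn 10.9 (alt -169.1) q6 0.71 z down? [-0.  0. -1.]
```

step_arm:
  targets:
    - [[0,-490,-199],10.9]
    - [[0,-490,-199],10.9]
    - [[0,-490,-199],10.9]
    - [[0,-490,-199],10.9]
    - [[0,-490,-199],10.9]
    - [[0,-490,-199],10.9]
    - [[0,-490,-199],10.9]
    - [[0,-490,-199],10.9]
    - [[0,-490,-199],10.9]
    - [[0,-490,-199],10.9]
    - [[0,-490,-199],10.9]
    - [[0,-490,-199],10.9]
    - [[50,-490,-199],10.9]
    - [[100,-490,-199],10.9]
    - [[100,-490,-199],10.9]
    - [[100,-490,-199],10.9]
    - [[100,-490,-199],10.9]

```text
clock: 59.1
position: [0.664, 0.0961, 0.1254]
ee_rot: [-0.042, 0.708, -0.041, -0.704]
contact_force: [-0.3, -0.5, 0.4]
width: 0.0851
```

```bash
python3 bay.py 2 .105 case_short_1; python3 det.py | grep case_sh;  python3 - <<'E'
from h import *
go(.662,.097,.008,-.117+np.pi/2)
look("side","s20",(230,80,470,260),3.2)
E
```

```text
bay fit 1 [ 0.4732 -0.4341  0.0585  0.949 ]
case_short_1 0.94 px 482 213 top [ 0.476 -0.463 -3.094  0.895] both None
case_short_1 0.89 px 288 164 top [ 0.61   0.111 -2.999  0.421] both [ 0.661  0.097 -3.304  0.651]
case_short_1 0.68 px 195 239 top [0.421 0.39  3.083 0.954] both [0.42  0.39  3.103 0.948]
case_short_1 0.68 px 239 283 top [0.297 0.219 2.084 0.23 ] both [0.275 0.219 0.893 0.581]
shift [114.2  -0.3  -0.3] turn 0.0 (alt -180.0) q6 1.73 z down? [-0. -0. -1.]
```

View pics/s20.png

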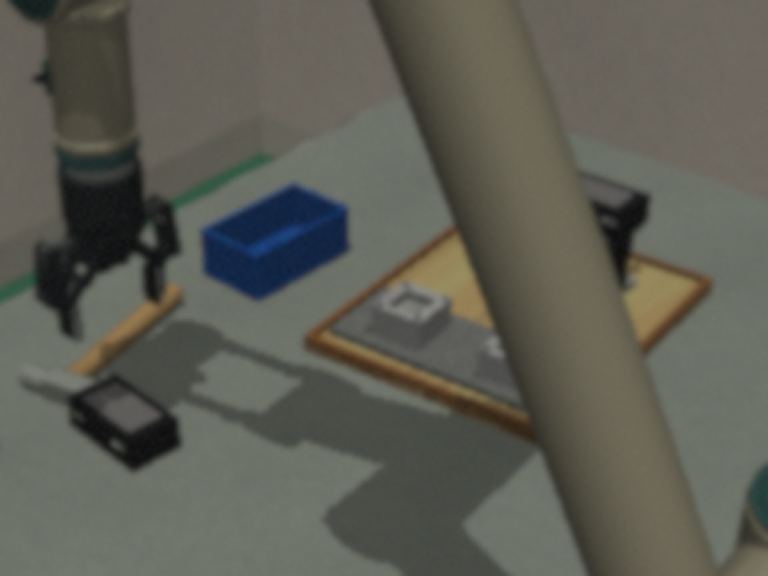

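```bash
python3 - <<'E'
from h import *
look("top","t21",(370,140,530,270),5)
E
```

```text
(no output)
```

View pics/t21.png

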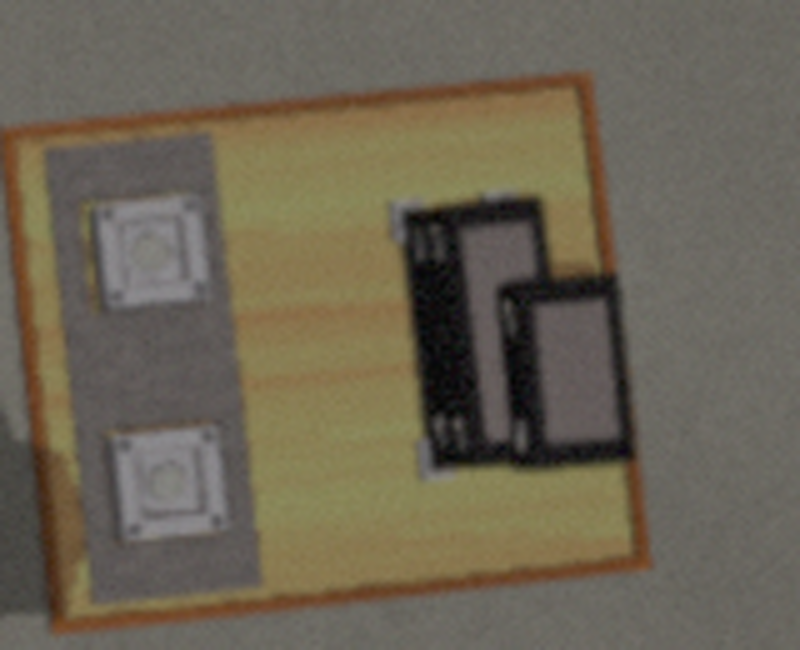

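```bash
python3 - <<'E'
from h import *
go(.4732,-.4341,.22,.0585+np.pi/2)
E
```

```text
shift [-97.7 549.2 125.4] turn -10.0 (alt 170.0) q6 1.73 z down? [-0. -0. -1.]
```

step_arm:
  targets:
    - [[-50,0,0],0]
    - [[-98,0,0],0]
    - [[-98,549,125],-10]
    - [[-98,549,125],-10]
    - [[-98,549,125],-10]
    - [[-98,549,125],-10]
    - [[-98,549,125],-10]
    - [[-98,549,125],-10]
    - [[-98,549,125],-10]
    - [[-98,549,125],-10]
    - [[-98,549,125],-10]
    - [[-98,549,125],-10]
    - [[-98,549,125],-10]
    - [[-98,549,125],-10]
    - [[-98,549,125],-10]
    - [[-98,549,125],-10]
    - [[-98,549,125],-10]
    - [[-98,549,125],-10]
    - [[-98,549,125],-10]

```text
clock: 61.8
position: [0.4744, -0.4326, 0.2206]
ee_rot: [0.021, 0.707, 0.021, -0.707]
contact_force: [-0.2, 0.3, -0.1]
width: 0.0855
```

```bash
python3 - <<'E'
from h import *
go(.4732,-.4341,.094,.0585+np.pi/2)
look("side","s22",(330,60,490,200),5)
go(.4732,-.4341,.094,.0585+np.pi/2)
E
```

```text
shift [126.6   1.4   1.3] turn 0.1 (alt -179.9) q6 0.66 z down? [ 0. -0. -1.]
shift [126.6   1.1   1.1] turn 0.1 (alt -179.9) q6 0.66 z down? [ 0. -0. -1.]
```

View pics/s22.png

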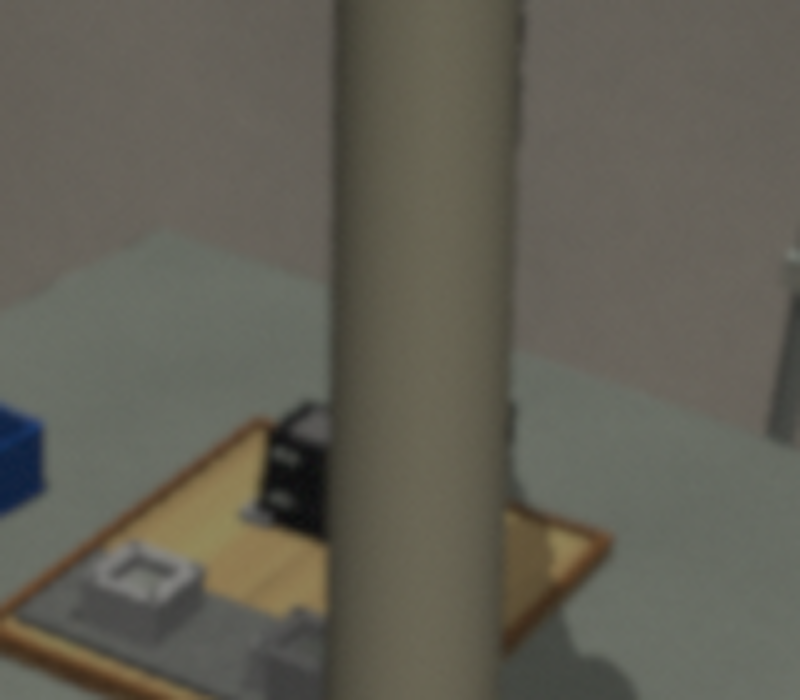

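Grip at slightly higher z (0.097) to keep clear of the lid below.

step_arm:
  targets:
    - [[40,1,1],0]
    - [[80,1,1],0]
    - [[110,1,1],0]
    - [[121,1,1],0]
    - [[123,1,1],0]
    - [[123,1,1],0]
    - [[123,1,1],0]

```text
clock: 62.55
position: [0.4738, -0.4361, 0.0994]
ee_rot: [0.022, 0.708, 0.019, -0.706]
contact_force: [0.1, -0.1, 0.5]
width: 0.0852
```

step_arm:
  targets:
    - [[0,0,0],0]
    - [[0,0,0],0]
    - [[0,0,0],0]
    - [[0,0,0],0]
    - [[0,0,0],0]
    - [[0,0,0],0]
    - [[0,0,0],0]
  grip: 1

```text
clock: 63.25
position: [0.4732, -0.4351, 0.0991]
ee_rot: [0.021, 0.707, 0.02, -0.706]
contact_force: [-1.3, 1.4, 6.0]
width: 0.0585
```

step_arm:
  targets:
    - [[-15,0,0],0]
    - [[-30,0,0],0]
    - [[-30,0,0],0]
    - [[-30,0,0],0]

```text
clock: 63.65
position: [0.4725, -0.4349, 0.127]
ee_rot: [-0.02, -0.707, -0.02, 0.707]
contact_force: [-0.3, -0.6, -3.0]
width: 0.0587
```

```bash
python3 - <<'E'
from h import *
go(.499,-.406,.13,.074+np.pi/2)
print(manip.get_state()["width"])
look("top","t23",(370,140,530,270),5)
E
```

```text
shift [ -3.  -27.3 -28.1] turn -0.9 (alt 179.1) q6 0.66 z down? [-0. -0. -1.]
0.05866460813187732
```

View pics/t23.png

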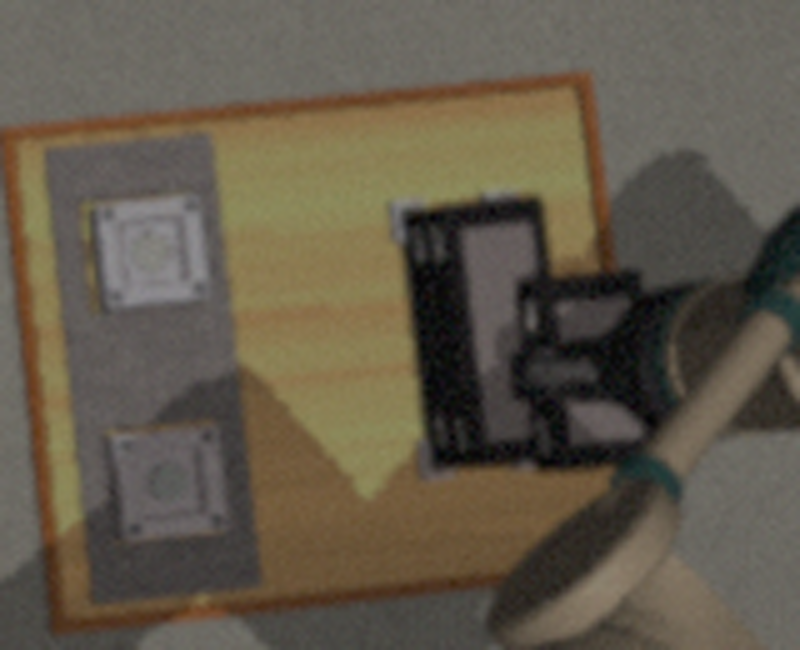

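step_arm:
  targets:
    - [[0,-27,-28],-0.9]
    - [[0,-27,-28],-0.9]
    - [[0,-27,-28],-0.9]
    - [[0,-27,-28],-0.9]
    - [[10,-27,-28],-0.9]
    - [[18,-27,-28],-0.9]
    - [[22,-27,-28],-0.9]
    - [[25,-27,-28],-0.9]
    - [[27,-27,-28],-0.9]
    - [[28,-27,-28],-0.9]
    - [[29,-27,-28],-0.9]
    - [[30,-27,-28],-0.9]
    - [[30,-27,-28],-0.9]

```text
clock: 65.0
position: [0.499, -0.4067, 0.0993]
ee_rot: [0.027, 0.707, 0.025, -0.706]
contact_force: [-1.7, 2.2, 7.1]
width: 0.0587
```

step_arm:
  targets:
    - [[0,0,0],0]
    - [[0,0,0],0]
    - [[0,0,0],0]
    - [[0,0,0],0]
    - [[0,0,0],0]
    - [[-40,0,0],0]
    - [[-80,0,0],0]
    - [[-120,0,0],0]
    - [[-120,0,0],0]
    - [[-120,0,0],0]
  grip: 0

```text
clock: 66.0
position: [0.4995, -0.4068, 0.2185]
ee_rot: [0.027, 0.707, 0.025, -0.706]
contact_force: [-0.1, 0.2, -0.4]
width: 0.0855
```

```bash
python3 - <<'E'
from h import *
go(.662,.097,.12,-.117+np.pi/2)
E
```

```text
shift [  97.8 -490.7 -198.9] turn 10.9 (alt -169.1) q6 0.71 z down? [ 0.002 -0.002 -1.   ]
```

step_arm:
  targets:
    - [[0,-490,-199],10.9]
    - [[0,-490,-199],10.9]
    - [[0,-490,-199],10.9]
    - [[0,-490,-199],10.9]
    - [[0,-490,-199],10.9]
    - [[0,-490,-199],10.9]
    - [[0,-490,-199],10.9]
    - [[0,-490,-199],10.9]
    - [[0,-490,-199],10.9]
    - [[0,-490,-199],10.9]
    - [[0,-490,-199],10.9]
    - [[0,-490,-199],10.9]
    - [[50,-490,-199],10.9]
    - [[97,-490,-199],10.9]
    - [[97,-490,-199],10.9]
    - [[97,-490,-199],10.9]
    - [[97,-490,-199],10.9]

```text
clock: 67.7
position: [0.6633, 0.0963, 0.1226]
ee_rot: [-0.042, 0.707, -0.041, -0.704]
contact_force: [-0.4, 0.0, 0.1]
width: 0.0854
```

```bash
python3 bay.py 2 .105 case_short_1; python3 - <<'E'
from h import *
go(.662,.097,.008,-.117+np.pi/2)
look("top","t24",(370,140,530,270),5)
p=look("top","t24b",(220,100,400,320),3)
E
```

```text
bay fit 1 [ 0.4984 -0.4071  0.0767  0.9491]
bay fit 2 [ 0.4986 -0.4069  0.0818  0.5827]
shift [114.6  -0.2   1.3] turn 0.0 (alt -180.0) q6 1.73 z down? [ 0.004  0.    -1.   ]
```

View pics/t24.png

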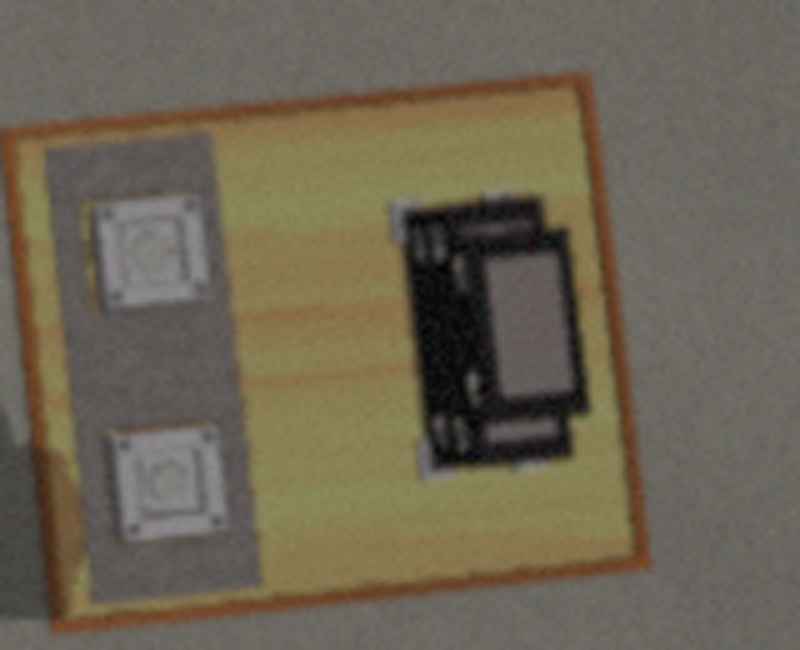

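View pics/t24b.png

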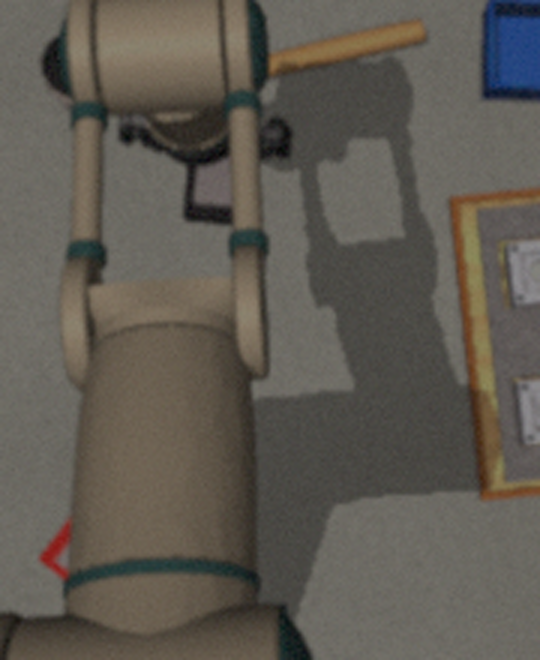

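step_arm:
  targets:
    - [[40,0,1],0]
    - [[80,0,1],0]
    - [[105,0,1],0]
    - [[113,0,1],0]
    - [[113,0,1],0]
    - [[113,0,1],0]

```text
clock: 68.6
position: [0.662, 0.097, 0.0088]
ee_rot: [-0.041, 0.707, -0.041, -0.705]
contact_force: [0.6, 0.2, 0.3]
width: 0.0853
```

step_arm:
  targets:
    - [[0,0,0],0]
    - [[0,0,0],0]
    - [[0,0,0],0]
    - [[0,0,0],0]
    - [[0,0,0],0]
    - [[0,0,0],0]
    - [[0,0,0],0]
  grip: 1

```text
clock: 69.3
position: [0.662, 0.0972, 0.0094]
ee_rot: [-0.041, 0.707, -0.041, -0.705]
contact_force: [0.3, 1.1, 5.6]
width: 0.059
```

step_arm:
  targets:
    - [[-20,0,0],0]
    - [[-60,0,0],0]
    - [[-110,0,0],0]
    - [[-160,0,0],0]
    - [[-210,0,0],0]
    - [[-210,0,0],0]
    - [[-210,0,0],0]

```text
clock: 70.0
position: [0.6608, 0.097, 0.2189]
ee_rot: [-0.041, 0.707, -0.041, -0.705]
contact_force: [-0.7, -0.7, -3.6]
width: 0.0588
```

```bash
python3 - <<'E'
from h import *
go(.499,-.405,.22,.074+np.pi/2)
print(manip.get_state()["width"])
look("side","s25",(200,50,440,270),2.7)
E
```

```text
shift [ -1.5 517.4 102.2] turn -10.9 (alt 169.1) q6 1.73 z down? [ 0.003 -0.    -1.   ]
0.05884629322740974
```

View pics/s25.png

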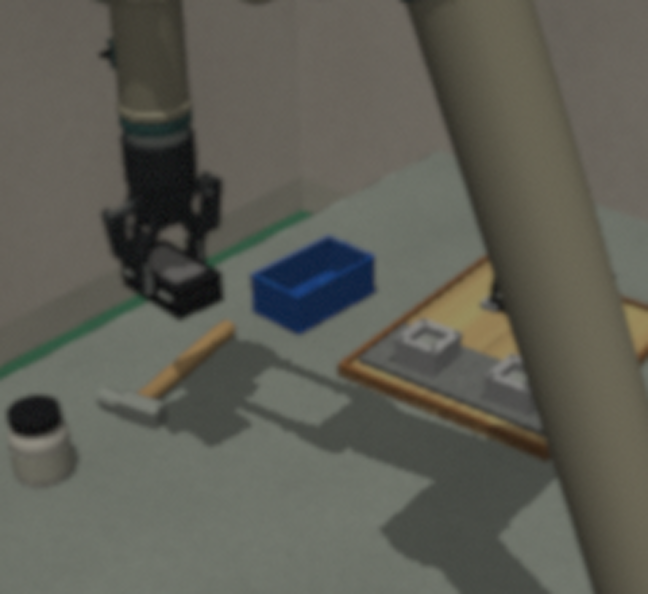

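step_arm:
  targets:
    - [[0,517,102],-10.9]
    - [[0,517,102],-10.9]
    - [[0,517,102],-10.9]
    - [[0,517,102],-10.9]
    - [[0,517,102],-10.9]
    - [[0,517,102],-10.9]
    - [[0,517,102],-10.9]
    - [[0,517,102],-10.9]
    - [[0,517,102],-10.9]
    - [[0,517,102],-10.9]
    - [[0,517,102],-10.9]
    - [[0,517,102],-10.9]
    - [[0,517,102],-10.9]
    - [[0,517,102],-10.9]
    - [[0,517,102],-10.9]
    - [[0,517,102],-10.9]

```text
clock: 71.65
position: [0.4995, -0.4033, 0.2172]
ee_rot: [-0.026, -0.707, -0.027, 0.707]
contact_force: [-0.4, 1.0, -2.9]
width: 0.0589
```

```bash
python3 - <<'E'
from h import *
go(.499,-.4065,.1294,.074+np.pi/2)
print(manip.get_state()["width"])
look("top","t26",(370,140,530,270),5)
E
```

```text
shift [87.8  3.2  0.7] turn 0.1 (alt -179.9) q6 0.71 z down? [-0.  0. -1.]
0.05892301272011438
```

View pics/t26.png

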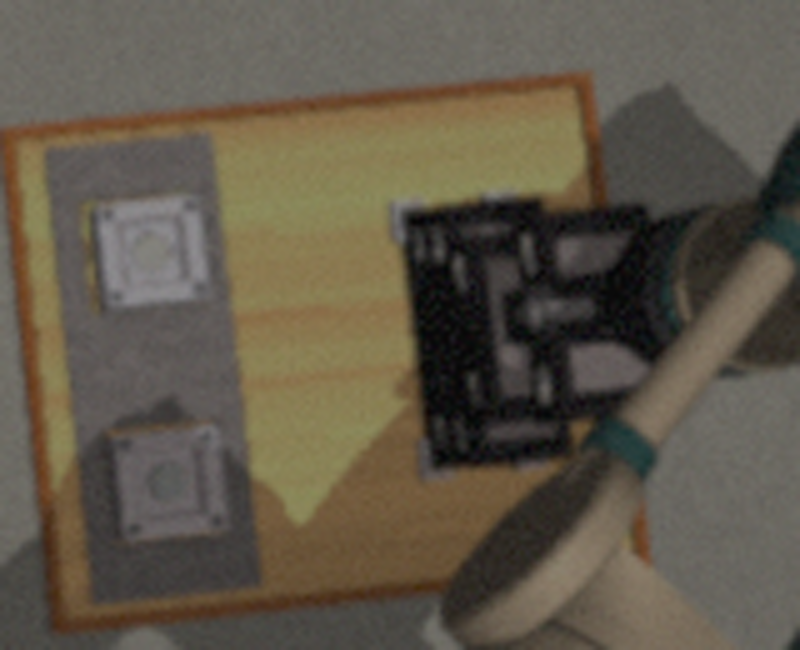

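step_arm:
  targets:
    - [[40,2.5,0.5],0]
    - [[65,2.5,0.5],0]
    - [[76,2.5,0.5],0]
    - [[80,2.5,0.5],0]
    - [[83,2.5,0.5],0]
    - [[85,2.5,0.5],0]
    - [[86,2.5,0.5],0]
    - [[87,2,0.5],0]
    - [[88,2,0.5],0]
    - [[89,2,0.5],0]
    - [[90,2,0.5],0]
    - [[90,2,0.5],0]

```text
clock: 72.9
position: [0.4988, -0.4069, 0.1295]
ee_rot: [0.026, 0.707, 0.026, -0.706]
contact_force: [-2.2, 1.0, 6.6]
width: 0.0587
```

step_arm:
  targets:
    - [[0,0,0],0]
    - [[0,0,0],0]
    - [[0,0,0],0]
    - [[0,0,0],0]
    - [[0,0,0],0]
    - [[-40,0,0],0]
    - [[-80,0,0],0]
    - [[-120,0,0],0]
    - [[-120,0,0],0]
    - [[-120,0,0],0]
  grip: 0

```text
clock: 73.9
position: [0.499, -0.407, 0.2485]
ee_rot: [0.027, 0.707, 0.025, -0.706]
contact_force: [-0.6, -0.5, -0.8]
width: 0.0856
```

```bash
python3 det.py | grep case_sh; python3 - <<'E'
from h import *
go(.42,.39,.12,-.04+np.pi/2)
E
```

```text
case_short_1 0.89 px 477 204 top [ 0.506 -0.447 -3.054  0.637] both None
case_short_1 0.74 px 252 288 top [0.274 0.221 0.886 0.949] both [0.274 0.221 0.874 0.904]
case_short_1 0.73 px 195 239 top [0.42  0.39  3.109 0.925] both [0.42  0.389 3.103 0.945]
case_short_1 0.58 px 425 207 top [ 0.475 -0.316  2.652  0.101] both None
case_short_1 0.53 px 462 206 top [ 0.498 -0.376 -3.053  0.237] both None
shift [ 127.3 -800.1   19.8] turn 6.5 (alt -173.5) q6 0.71 z down? [-0.001  0.001 -1.   ]
```

step_arm:
  targets:
    - [[0,-800,20],6.5]
    - [[0,-800,20],6.5]
    - [[0,-800,20],6.5]
    - [[0,-800,20],6.5]
    - [[0,-800,20],6.5]
    - [[0,-800,20],6.5]
    - [[0,-800,20],6.5]
    - [[0,-800,20],6.5]
    - [[0,-800,20],6.5]
    - [[0,-800,20],6.5]
    - [[0,-800,20],6.5]
    - [[0,-800,20],6.5]
    - [[0,-800,20],6.5]
    - [[0,-800,20],6.5]
    - [[0,-800,20],6.5]
    - [[0,-800,20],6.5]
    - [[0,-800,20],6.5]
    - [[0,-800,20],6.5]
    - [[0,-800,20],6.5]
    - [[0,-800,20],6.5]

```text
clock: 76.4
position: [0.4203, 0.3883, 0.2474]
ee_rot: [-0.015, 0.707, -0.015, -0.707]
contact_force: [-0.2, -0.7, 0.8]
width: 0.0854
```

```bash
python3 bay.py 3 .105 case_short_1; python3 det.py | grep case_sh; python3 - <<'E'
from h import *
go(.42,.3895,.008,-.038+np.pi/2)
look("top","t27",(370,140,530,270),5)
E
```

```text
bay fit 1 [ 0.4985 -0.408   0.0846  0.9637]
bay fit 2 [ 0.4985 -0.4079  0.0832  0.4906]
case_short_1 0.89 px 196 238 top [ 0.42   0.391 -3.163  0.859] both [ 0.42   0.39  -3.164  0.911]
case_short_1 0.88 px 477 204 top [ 0.505 -0.45  -3.037  0.855] both [ 0.499 -0.448 -3.061  0.561]
case_short_1 0.8 px 252 288 top [0.275 0.221 0.868 0.937] both [0.274 0.221 0.885 0.941]
case_short_1 0.51 px 430 210 top [ 0.404 -0.347  3.484  0.09 ] both None
case_short_1 0.42 px 462 206 top [ 0.497 -0.376 -3.068  0.229] both [ 0.498 -0.377 -3.063  0.317]
case_short_1 0.18 px 319 118 top [ 0.783 -0.046  2.194  0.279] both None
shift [ 2.392e+02  2.000e-01 -0.000e+00] turn -0.1 (alt 179.9) q6 2.24 z down? [-0. -0. -1.]
```

View pics/t27.png

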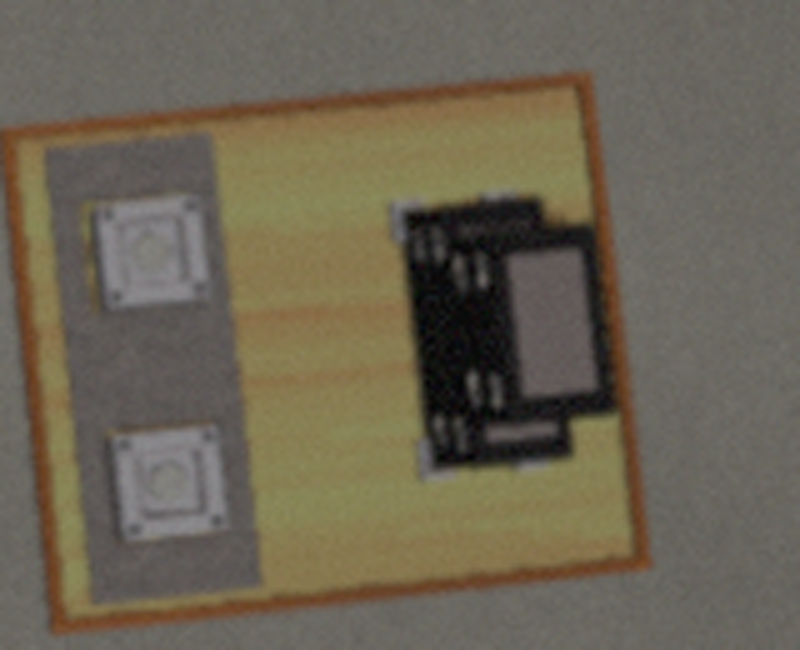

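step_arm:
  targets:
    - [[50,0,0],0]
    - [[100,0,0],0]
    - [[150,0,0],0]
    - [[190,0,0],0]
    - [[220,0,0],0]
    - [[235,0,0],0]
    - [[239,0,0],0]
    - [[239,0,0],0]
    - [[239,0,0],0]

```text
clock: 78.05
position: [0.4209, 0.3904, 0.0093]
ee_rot: [-0.015, 0.708, -0.014, -0.706]
contact_force: [0.7, -0.1, 0.4]
width: 0.0854
```

step_arm:
  targets:
    - [[0,0,0],0]
    - [[0,0,0],0]
    - [[0,0,0],0]
    - [[0,0,0],0]
    - [[0,0,0],0]
    - [[0,0,0],0]
    - [[0,0,0],0]
  grip: 1

```text
clock: 78.75
position: [0.4209, 0.3904, 0.0098]
ee_rot: [-0.015, 0.708, -0.013, -0.706]
contact_force: [-0.4, 0.2, 5.6]
width: 0.0592
```

step_arm:
  targets:
    - [[-20,0,0],0]
    - [[-60,0,0],0]
    - [[-110,0,0],0]
    - [[-160,0,0],0]
    - [[-210,0,0],0]
    - [[-245,0,0],0]
    - [[-245,0,0],0]
    - [[-245,0,0],0]

```text
clock: 79.55
position: [0.4197, 0.3894, 0.2534]
ee_rot: [-0.014, 0.707, -0.014, -0.707]
contact_force: [-0.8, 0.1, -3.5]
width: 0.0585
```

```bash
python3 - <<'E'
from h import *
go(.499,-.405,.255,.074+np.pi/2)
print(manip.get_state()["width"])
look("side","s28",(100,50,400,270),2.6)
E
```

```text
shift [  -1.7  790.6 -111. ] turn -6.5 (alt 173.5) q6 2.24 z down? [ 0.  0. -1.]
0.05854958455815691
```

View pics/s28.png

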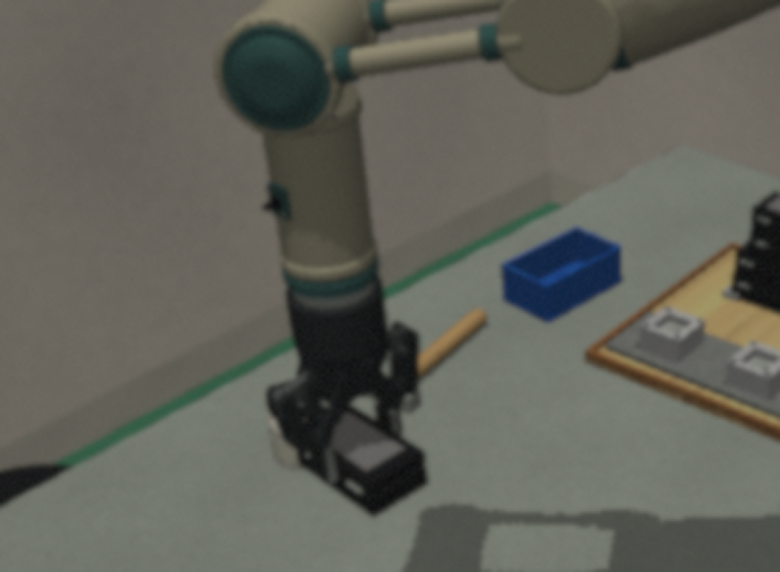

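step_arm:
  targets:
    - [[0,790,-111],-6.5]
    - [[0,790,-111],-6.5]
    - [[0,790,-111],-6.5]
    - [[0,790,-111],-6.5]
    - [[0,790,-111],-6.5]
    - [[0,790,-111],-6.5]
    - [[0,790,-111],-6.5]
    - [[0,790,-111],-6.5]
    - [[0,790,-111],-6.5]
    - [[0,790,-111],-6.5]
    - [[0,790,-111],-6.5]
    - [[0,790,-111],-6.5]
    - [[0,790,-111],-6.5]
    - [[0,790,-111],-6.5]
    - [[0,790,-111],-6.5]
    - [[0,790,-111],-6.5]
    - [[0,790,-111],-6.5]
    - [[0,790,-111],-6.5]
    - [[0,790,-111],-6.5]
    - [[0,790,-111],-6.5]

```text
clock: 81.6
position: [0.4991, -0.4024, 0.2526]
ee_rot: [-0.026, -0.706, -0.027, 0.707]
contact_force: [-0.6, -0.7, -2.5]
width: 0.0588
```

step_arm:
  targets:
    - [[0,0,0],0]
    - [[0,0,0],0]

```text
clock: 81.8
position: [0.4995, -0.4031, 0.2538]
ee_rot: [0.027, 0.707, 0.026, -0.706]
contact_force: [-0.6, -0.3, -2.7]
width: 0.059
```

```bash
python3 - <<'E'
from h import *
go(.4995,-.4065,.1658,.074+np.pi/2)
print(manip.get_state()["width"])
look("top","t29",(370,140,530,270),5)
E
```

```text
shift [88.   3.3  0.3] turn 0.0 (alt -180.0) q6 0.71 z down? [ 0. -0. -1.]
0.05898137925953983
```

View pics/t29.png

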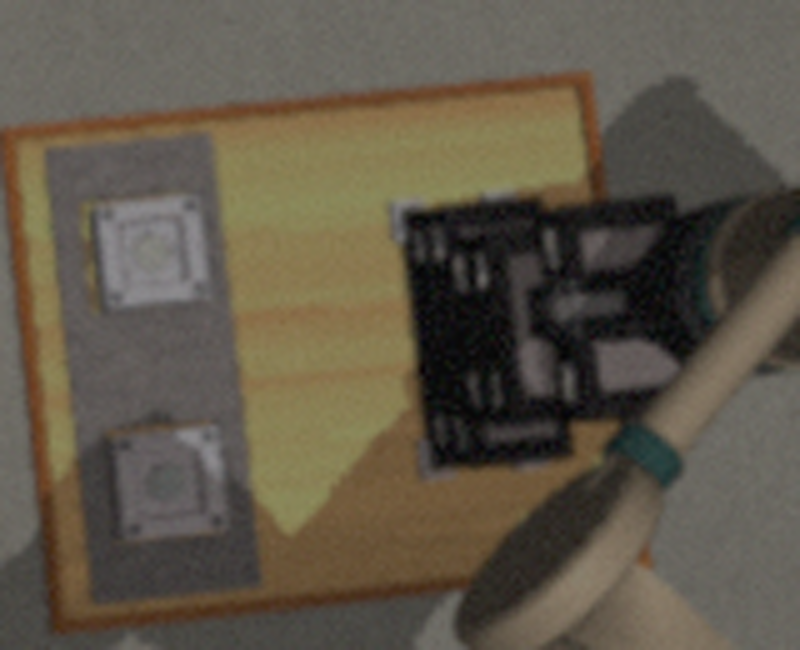

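step_arm:
  targets:
    - [[40,2.5,0],0]
    - [[65,2.5,0],0]
    - [[76,2.5,0],0]
    - [[80,2.5,0],0]
    - [[83,2.5,0],0]
    - [[85,2.5,0],0]
    - [[86,2.5,0],0]
    - [[87,2,0],0]
    - [[88,2,0],0]
    - [[89,2,0],0]
    - [[90,2,0],0]
    - [[90,2,0],0]

```text
clock: 83.05
position: [0.4997, -0.4062, 0.1658]
ee_rot: [0.027, 0.707, 0.025, -0.706]
contact_force: [-2.2, 1.2, 7.6]
width: 0.0586
```

Release, then clear away to the left of the bench (free space) for the final views.

step_arm:
  targets:
    - [[0,0,0],0]
    - [[0,0,0],0]
    - [[0,0,0],0]
    - [[0,0,0],0]
    - [[0,0,0],0]
    - [[-40,0,0],0]
    - [[-80,0,0],0]
    - [[-100,0,0],0]
    - [[-100,0,0],0]
  grip: 0

```text
clock: 83.95
position: [0.5009, -0.4075, 0.2674]
ee_rot: [0.028, 0.709, 0.024, -0.705]
contact_force: [-0.3, -0.3, -1.1]
width: 0.0854
```

step_arm:
  targets:
    - [[0,-800,20],0]
    - [[0,-800,20],0]
    - [[0,-800,20],0]
    - [[0,-800,20],0]
    - [[0,-800,20],0]
    - [[0,-800,20],0]
    - [[0,-800,20],0]
    - [[0,-800,20],0]
    - [[0,-800,20],0]
    - [[0,-800,20],0]
    - [[0,-800,20],0]
    - [[0,-800,20],0]
    - [[0,-800,20],0]
    - [[0,-800,20],0]
    - [[0,-800,20],0]
    - [[0,-800,20],0]
    - [[0,-800,20],0]
    - [[0,-800,20],0]

```text
clock: 85.75
position: [0.4198, 0.3907, 0.2612]
ee_rot: [-0.028, -0.706, -0.026, 0.708]
contact_force: [0.8, -0.8, -0.2]
width: 0.0856
```

```bash
python3 bay.py 4 .105 case_short_1; python3 six.py .552 -.211 .034;python3 six.py .417 -.221 .034; python3 - <<'E'
from h import *
look("top","t30",(370,140,530,270),5)
look("side","s30",(310,60,470,200),5)
look("side","s30f")
E
```

```text
bay fit 1 [ 0.4992 -0.408   0.0956  0.9413]
bay fit 2 [ 0.4992 -0.4075  0.0993  0.4991]
['top', 'side'] xyz [ 0.5505 -0.2136  0.0334] yaw,tiltx,tilty [0.068 0.054 0.014] iou 0.919
['top', 'side'] xyz [ 0.4162 -0.2185  0.0337] yaw,tiltx,tilty [ 0.05  -0.078  0.051] iou 0.921
```

View pics/t30.png

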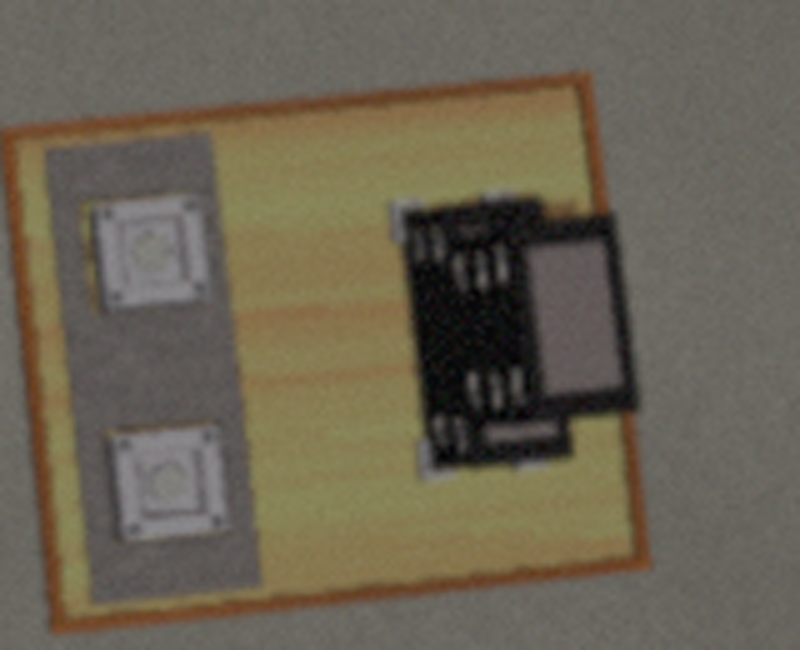

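View pics/s30.png

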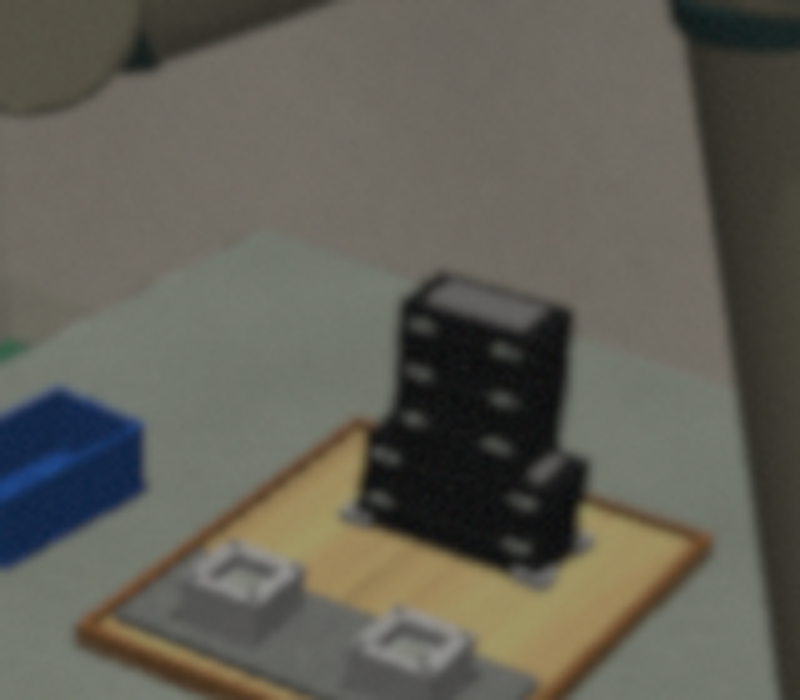

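```bash
python3 - <<'E'
from h import *
for n,c in(("top",(383,172,423,257)),("side",(340,160,415,205))):
    a=[];p=None
    for i in range(10): p=manip.get_image(n); a.append(p["image"].astype(np.float32))
    m=np.mean(a,0); np.save(f"avg_{n}.npy",m)
    im=np.clip(m[c[1]:c[3],c[0]:c[2],::-1]*1.6,0,255).astype(np.uint8)
    s=7 if n=="top" else 10
    im=cv2.resize(im,None,fx=s,fy=s,interpolation=cv2.INTER_CUBIC)
    cv2.imwrite(f"pics/avg_{n}.png",im)
    # overlay of models: level block on floor
    for P,ex in (((.5505,-.2134),.072),((.4165,-.2195),.072)):
        b=box(P[0],P[1],ex,.06,.06,.012,.04)
        q=(proj(p,b)-np.array(c[:2])+.5)*s-.5
        for i,j in((1,3),(3,7),(7,5),(5,1)): cv2.line(im,tuple(np.int32(q[i])),tuple(np.int32(q[j])),(0,0,255),1)
    cv2.imwrite(f"pics/avgo_{n}.png",im)
E
```

```text
(no output)
```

View pics/avgo_top.png

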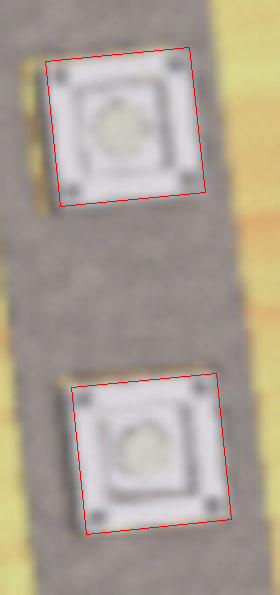

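View pics/avgo_side.png

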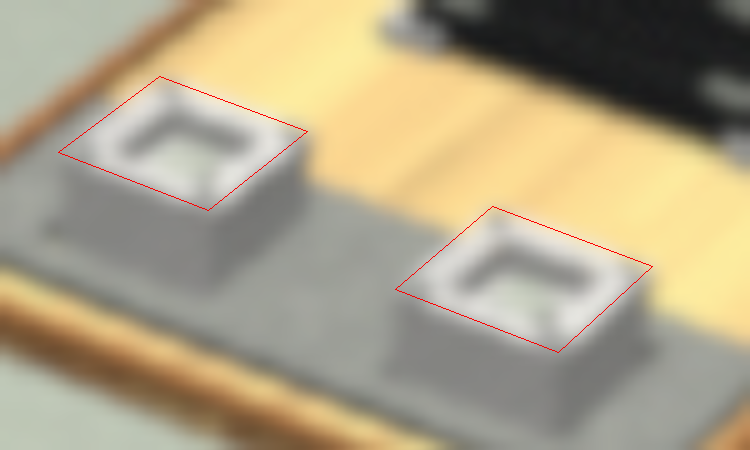

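View pics/avg_side.png

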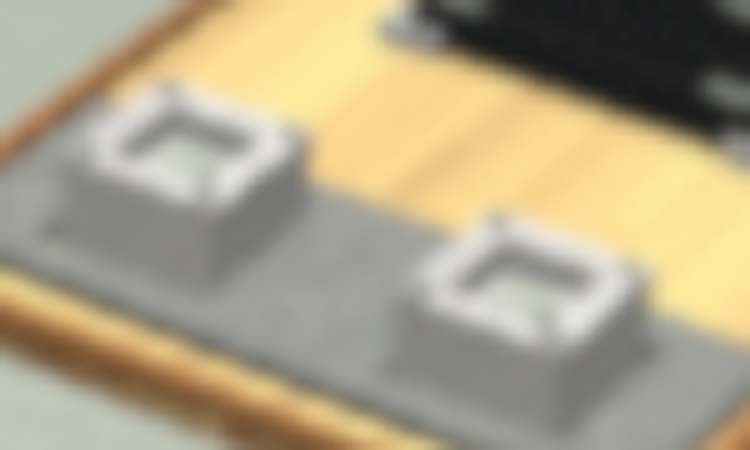

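```bash
python3 - <<'E'
from h import *
p=manip.get_image("side")
for P in((.5505,-.2134),(.4165,-.2195)):
    for z0,h in((.012,.04),(.020,.032)):
        q=(proj(p,box(*P,.072,.06,.06,z0,h))-[340,160]+.5)*10-.5
        print(P,z0,q.round(0).tolist())
E
python3 - <<'E'
E
```

```text
(0.5505, -0.2134) 0.012 [[303.0, 231.0], [308.0, 131.0], [205.0, 311.0], [208.0, 210.0], [157.0, 175.0], [160.0, 76.0], [57.0, 253.0], [58.0, 153.0]]
(0.5505, -0.2134) 0.02 [[304.0, 211.0], [308.0, 131.0], [206.0, 291.0], [208.0, 210.0], [158.0, 156.0], [160.0, 76.0], [57.0, 233.0], [58.0, 153.0]]
(0.4165, -0.2195) 0.012 [[643.0, 369.0], [653.0, 267.0], [549.0, 456.0], [558.0, 353.0], [485.0, 308.0], [493.0, 207.0], [389.0, 392.0], [395.0, 290.0]]
(0.4165, -0.2195) 0.02 [[645.0, 349.0], [653.0, 267.0], [551.0, 436.0], [558.0, 353.0], [487.0, 288.0], [493.0, 207.0], [390.0, 372.0], [395.0, 290.0]]
```

View pics/s30f.png

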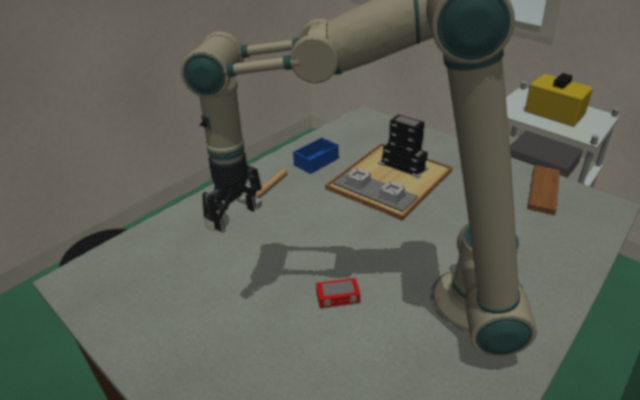

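The sides show about 32 mm above the foam at every visible corner, as they should for an insert seated level on the pocket floor. Only the red case is left on the bench. Handing in.

```bash
python3 - <<'E'
from rig import manip
print(manip.get_state()["clock"], manip.sign_off())
E
```

```text
the job is handed in; nothing more can be done
87.95 None
```

I loaded the tray and handed the job in at about 88 s; everything was released and the arm was clear. There is no verdict yet, so the figures below are my own camera measurements.

- **Inserts:** I tipped both onto their backs by pushing the cavity rim, then set them in the pockets cavity up. They lie about 1.5–3 mm from the pocket centres. At every visible corner they stand about 32 mm above the foam, which fits lying level on the pocket floor.
- **Cases:** There were five, two long and three short. They are stacked lid up in the bay, with the long ones underneath. Their fitted centres are within about 3.5 mm of the bay centre, and their angles within about 0.03 rad of the tray's x.
- **Knocked case:** The first short case was knocked about 4 cm sideways on the column while the arm was away. I saw it in a check picture, gripped it again and re-centred it.
- **Left alone:** I left the red look-alike where it was and never went near the jar, hammer or bin. They look unmoved in the pictures, but I did not measure their positions at the end.

**Checks that disagreed:**
- **Insert tilt:** A silhouette fit gave scattered tilts, up to about ±0.08 rad. I judged this to be noise, because the same fit showed 0.046 rad on an insert lying flat on the bench. Averaged corner overlays in both views fit a level block.
- **Side-view fit of the column:** The detector's side-view outlines of the cases in the column matched poorly, so the column figures come from the top view. The side picture shows the column straight.

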